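Press a bush home in its block with the bench locking clamp

TASK

Slide the aluminium block, end with the brass bush first, into the guide of the locking clamp until its end rests firmly against the end stop, then close the clamp handle over centre so that it locks by itself and presses the bush home, and let go of it. Then flick the clamp's release lever so that the handle springs open, leaving the block in the guide. Work by feel and gently: never load the clamp, its handle or its lever with more than 25 N, do not ram the block against the stop, and leave the other things where they are.

Things in the scene. Friction and masses are not known exactly. Their poses are not given: they have to be found in the camera images.
- clamp: steel locking clamp fixed to the table; origin on the table top under its frame. Own axes: handle to -x, jaw at x +65 mm, z up. Base plate 8 mm thick; at x 28 to 102 mm it runs on to y +120 mm as a loading tongue. Frame cheeks x -18 to +38, y +-20, up to z 126 mm; lever lugs x -48 to -22, y -43 to -27, up to z 100. The open jaw hangs at x 50 to 84 mm, y +-11, from z 44 to 100 mm
- end_stop: steel bar 60x12x20 mm fixed on the base plate across the inner end of the guide; its face towards the block is at y = -30 mm in the clamp's axes
- nest (a point): where the block's centre lies when it rests firmly against the end stop: x 65, y 25, z 21 mm in the clamp's axes. Guide: two rails 12 mm high, 45 mm apart (block 40 mm), from y -32 to +22 mm, with flared lead-ins to y +42 mm (mouth 60 mm). The block is slid in along the clamp's -y on the tongue (top 8 mm above the table)
- block_center (a point): centre of the loose aluminium block, 40 (x) x 110 (y) x 26 mm (z), about 0.35 kg, lying on the table. The brass bush, 22 mm across, stands 6 mm proud of its top at y = -25 mm of the block: this -y end goes in first. Grip across the 40 mm width; a hand over the +y half stays clear of the jaw, and the +y end face can be pushed
- bush (a joint): depth to which the bush has been pressed: 0 proud as found, 0.0055 m home (nearly flush). Needs about 30 N: pressed with the clamp only
- handle (a joint): clamp handle angle: 0 open (rises 0.70 rad towards -x), 0.70 level. A spring holds it open; with the block under the jaw it resists with up to about 10 N at the grip. How the clamp is set is not known: it passes dead centre somewhere between 0.53 and 0.75, then snaps on by itself about 0.04 to a hard stop and stays locked; let go earlier, it springs open. Turns about the y axis at clamp x 28, z 117 mm
- handle_grip (a point): middle of the upper face of the handle's black grip, 130 mm from the handle pivot and 9 mm above the handle's centre line; grip 66 mm long, 24 mm wide; 126 mm above the table when level, 207 mm when open
- release (a joint): release lever angle: 0 at rest (spring), 0.55 fully pressed. A rocker under the handle: pressing its pad down lifts the locked handle. Depending on the clamp's setting it meets the handle at 0 to 0.25 and throws it over centre by 0.1 to 0.4, with 4 to 8 N on the pad
- release_pad (a point): middle of the upper face of the release lever's black pad, 26x28 mm, at clamp x -35, y -90 mm, 104 mm above the table at rest; moves down up to 28 mm
- u_bracket: bystander to be left alone: square steel tube bracket 50x52x34 mm
- relay_a: bystander to be left alone: small black relay cube 27x27x33 mm
- relay_b: bystander to be left alone: small grey relay cube 27x27x33 mm
- clevis_pin: bystander to be left alone: steel clevis pin 27x75x27 mm, lying
- contactor: bystander to be left alone: contactor with copper studs 58x50x70 mm
- power_pack: tall hydraulic power pack fixed on the table to the right of the clamp, an obstacle: about 178x221x388 mm high (x -85 to +90, y -105 to +85 mm about its origin on the table); the hand must go over or round it
Mind the look-alikes: they are no part of the job. Leave any purple look-alike of the part that bears block_center alone.

How it is judged:
By the outcome, as a careful person would: the job done as asked, in the order asked, and still so for the second after the job is handed in, with the robot touching nothing.
It also fails if it takes over 72 s, if anything falls off the work surface, if the arm or the gripper's body presses on something with over 40 N, if the wrist force passes 120 N, or if a joint passes its speed limit or range.

ROBOT

A 6-joint arm with a two-finger parallel gripper is mounted at the origin on a cart in front of the work surface, level with it; the furniture and walls round the work are solid. World frame = base frame: x ahead of the robot, y to its left, z up, the work surface at z = 0. Lengths are in m, angles in degrees, forces in N, time in s.
With the tool pointing down it reaches from about 0.3 to 0.75 m from the base axis. Payload 8.5 kg.
Tool frame: the origin (TCP) lies between the finger pads; the fingertips stand ahead of it and the grasp point (between the pads) lies 8 mm behind it (env.tcp_to_tips is the z of the fingertips in the tool frame, in m); z points along the fingers, x is the direction in which the jaws open and shut, and the axes are right-handed (so a half turn about z gives the same grasp; the last joint's range is limited). The gripper opens to 85 mm and grips with 20 to 120 N. Pads are 22 mm wide; open, the fingers measure 114 mm over their backs; the gripper's body (76 mm by 85 mm) begins 54 mm behind the grasp point. The pads swing forward as they close: fully open they stand 13 mm farther back than shut.
Start: joints at [-75.934, 21.807, 74.336, -0, 83.858, -12.336], TCP at [0.245, -0.493, 0.242] pointing down, gripper open.
Joint ranges: [-178.18, 178.18], [-50.72, 133.34], [12.68, 142.11], [-81.47, 261.47], [9.98, 163.14], [-165.26, 165.26]. Speed limits (degrees/s): [136.94, 136.94, 180, 180, 180, 180].

INTERFACE

Orientations are given as a 3x3 rotation matrix whose columns are the frame's x, y, z axes.
In Python, from rig import observe, viewer, env gives the robot as it stands.
- The arm moves only by the tool jog_arm, never from a script. Its arguments are lists of equal length, an entry for each row: "dr": the turn, a rotation vector about the tool's x, y, z in rad, a list of three; "slide": the shift along the tool's x, y, z in m, a list of three; "gripper": the opening, from -1 (shut) to 1 (fully open), so that 0 is half open. In form: {"dr": [[rx, ry, rz], ...], "slide": [[dx, dy, dz], ...], "gripper": [gripper, ...]}. A call has exactly 10 rows; each row shifts and turns the commanded pose from where the row before left it, along the tool's axes as they then stand; what a row does not reach is not made up. A row lasts 1/10 s, in which the tool goes at most 50 mm and 8.59 degrees, less where a joint would pass 70% of its speed; a pose out of reach is approached as far as the arm can. A call is refused whole if a number of a shift passes 0.05 or a number of a turn 0.15, either way. A call with a gripper value outside its range is refused whole. The fingers move at their own pace and stop on an object; "force" is the grip in N (left out, the last holds). Time passes only in rows, so rows that do not move let the fingers close, or fill a call up. It gives the time, the measured TCP pose, the force and the opening at its end, in the units of the state.
- observe(): the state, without advancing time (a new reading comes with each control period).
- viewer.get_image(name): name is "side" or "top"; returns a dict with "pixels" (480x640x3 uint8, blue, green, red), "camera_matrix" (3x3 intrinsics, pixels), "dist_coeffs" ([k1, k2, p1, p2, k3] as OpenCV has them; the pictures are not rectified), "R" (3x3) and "t" (3): a world point X has camera coordinates R X + t. Camera axes: x right, y down, z forward; pixel columns grow to the right and rows downward; lengths in m; the calibration is good to about 2 mm. A picture is of the moment at which its call begins. There is no depth.
- env.close_job(): hands the job in, once; it reports no verdict.
The state is a dict: "time_s": time; "q": joint angles; "qvel": joint speeds; "joint_efforts": joint torques, N m; "position": TCP position; "tool_rot": TCP orientation; "ft_force": force on the tool from outside, world axes, zero at the start; "wrist_torque": the same for the moment, N m; "grip_width": finger opening in m.
Only numpy, scipy, OpenCV 4.12 (cv2) and the standard library are available. Lean on these libraries where they do the work, as an engineer would, in place of code of your own. Each camera call takes 0.05 s, during which the arm holds its last target.

## Working session

There is one attempt and no reset: what is moved stays moved. The work goes in short steps, Python scripts to look and compute and a tool call to move; the robot and the scene stay as the last step left them, time stands still between calls to the robot, and variables do not carry over. Pictures are saved under pics/ and viewed, and the job is handed in when it is done.

Besides the shell and the picture viewer there is one more tool, called after "Request:" as name(argument=value, ...), one argument or row to a line, values as JSON. jog_arm: Moves the arm, as the interface text tells. Its arguments: {"type":"object","properties":{"dr":{"type":"array","items":{"type":"array","items":{"type":"number"}}},"slide":{"type":"array","items":{"type":"array","items":{"type":"number"}}},"gripper":{"type":"array","items":{"type":"number"}},"force":{"type":"number"}},"required":["dr","slide","gripper"]}

```bash
ls; mkdir -p pics; python3 - <<'E'
from rig import observe, viewer, env
import cv2,pickle
for n in("side","top"):
    d=viewer.get_image(n); cv2.imwrite(f"pics/{n}0.png",d["pixels"]); pickle.dump(d,open(f"pics/{n}0.pkl","wb"))
    print(n,d["camera_matrix"],d["dist_coeffs"],d["R"],d["t"])
s=observe();print(s,env.tcp_to_tips)
E
```

```text
pics
side [[475.01674685   0.         322.16335113]
 [  0.         475.01674685 241.48102157]
 [  0.           0.           1.        ]] [-0.01909695  0.          0.          0.          0.        ] [[-0.96911229 -0.24622895  0.01388078]
 [-0.15580228  0.56763694 -0.8084021 ]
 [ 0.19117276 -0.78559506 -0.58846697]] [0.57147523 0.15411505 0.89287927]
top [[623.28285717   0.         314.26685948]
 [  0.         623.28285717 230.47036615]
 [  0.           0.           1.        ]] [0.05377874 0.         0.         0.         0.        ] [[-0.0010456  -0.99999643 -0.00245967]
 [-0.98101099  0.00150279 -0.19394633]
 [ 0.19394934  0.00221017 -0.98100906]] [0.08817262 0.59353778 1.40803067]
{'time_s': 0.1, 'q': array([-7.59336208e+01,  2.18372012e+01,  7.43796108e+01, -4.42539342e-04,
        8.38588544e+01, -1.23349316e+01]), 'qvel': array([-0.02069835, -0.02200628, -0.09925708, -0.02675273, -0.05725951,
       -0.0072513 ]), 'joint_efforts': array([ 3.77738368e-03, -4.49219799e+01, -2.31658405e+01, -1.31583874e-04,
        3.60184633e-03,  1.11886445e-05]), 'position': array([ 0.24450096, -0.49238216,  0.24177756]), 'tool_rot': array([[ 4.44656204e-01, -8.95701263e-01, -3.28422340e-04],
       [-8.95700392e-01, -4.44656240e-01,  1.27916226e-03],
       [-1.29178229e-03, -2.74619414e-04, -9.99999128e-01]]), 'ft_force': array([ 0.09436714,  0.42711558, -0.10690514]), 'wrist_torque': array([ 0.04009128,  0.02396223, -0.0197315 ]), 'grip_width': 0.08528039922626948} 0.011
```

View pics/side0.png

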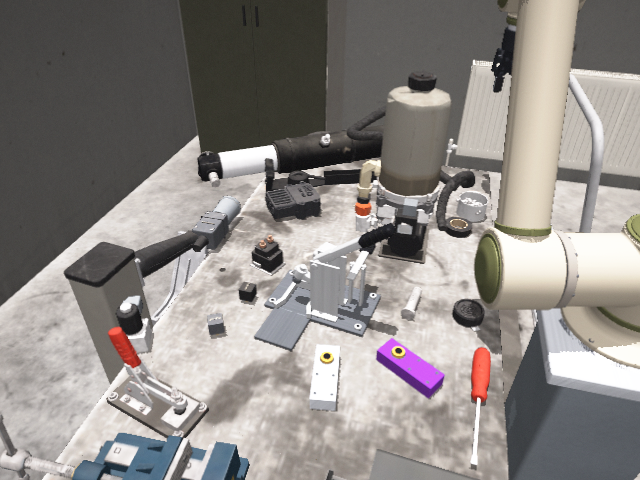

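View pics/top0.png

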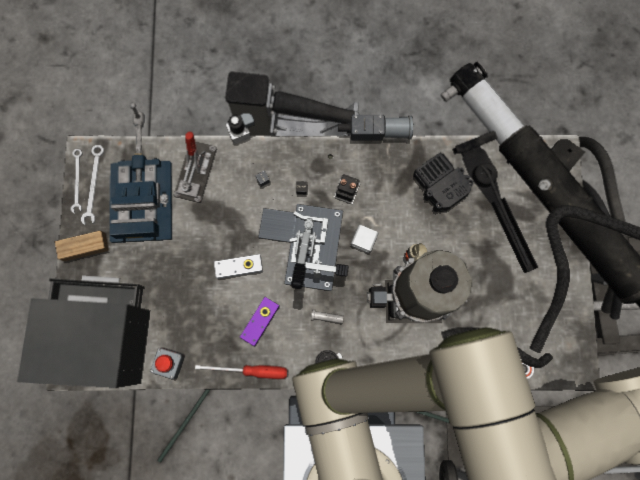

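The side and top views show the clamp near top (315,245) with its tongue to the left, so +y is left and the handle points towards the robot. The aluminium block is at top (239,267) with its bush on the right end. The purple look-alike is at (260,321). I'll enlarge to confirm.

```bash
cat > h.py <<'E'
import numpy as np,cv2,pickle
def load(n): return pickle.load(open(f"pics/{n}.pkl","rb"))
def crop(n,x0,y0,x1,y1,k,out):
    im=load(n)["pixels"][y0:y1,x0:x1]; im=cv2.resize(im,None,fx=k,fy=k,interpolation=cv2.INTER_CUBIC)
    for i in range(x0-x0%20+20,x1,20): cv2.putText(im,str(i),((i-x0)*k,8),0,.3,(0,255,255));cv2.line(im,((i-x0)*k,10),((i-x0)*k,16),(0,255,255))
    for i in range(y0-y0%20+20,y1,20): cv2.putText(im,str(i),(0,(i-y0)*k),0,.3,(0,255,255));cv2.line(im,(18,(i-y0)*k),(24,(i-y0)*k),(0,255,255))
    cv2.imwrite(f"pics/{out}.png",im)
def ray(d,uv):
    p=cv2.undistortPoints(np.array([[uv]],float),d["camera_matrix"],d["dist_coeffs"])[0,0]
    R=d["R"];c=-R.T@d["t"];return c,R.T@np.array([p[0],p[1],1])
def atz(d,uv,z):
    c,r=ray(d,uv);return c+r*(z-c[2])/r[2]
def proj(d,X):
    X=np.atleast_2d(np.array(X,float))
    return cv2.projectPoints(X,cv2.Rodrigues(d["R"])[0],d["t"],d["camera_matrix"],d["dist_coeffs"])[0][:,0]
E
python3 - <<'E'
from h import *
crop("top0",205,195,375,345,4,"top0c")
crop("side0",245,215,445,425,3,"side0c")
E
```

```text
(no output)
```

View pics/top0c.png

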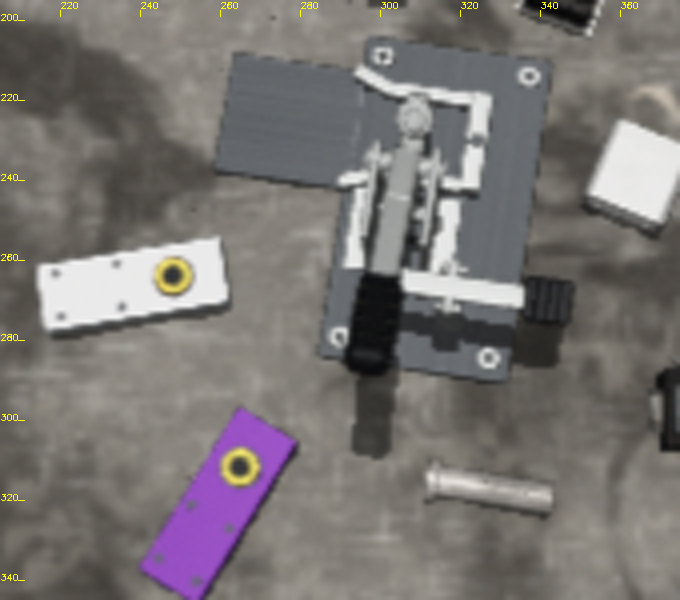

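View pics/side0c.png

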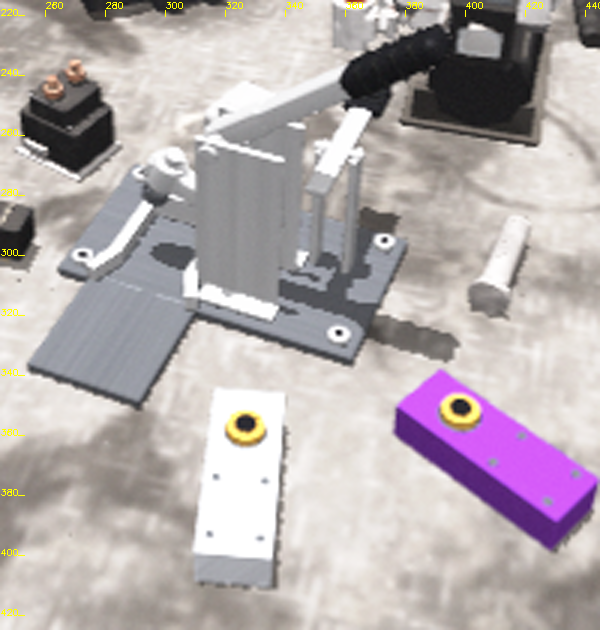

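```bash
python3 - <<'E'
from h import *
from scipy.optimize import least_squares
T,S=load("top0"),load("side0")
t=lambda x,y:(205+x/4-.375,195+y/4-.375); s=lambda x,y:(245+x/3-.33,215+y/3-.33)
def fit(obs,x0):
    def f(p,full=False):
        c,sn=np.cos(p[2]),np.sin(p[2]);r=[]
        for cam,uv,X in obs:
            X=np.array(X)/1000; W=[p[0]+c*X[0]-sn*X[1],p[1]+sn*X[0]+c*X[1],X[2]]
            r.append(proj(cam,W)[0]-uv)
        r=np.array(r);return r if full else r.ravel()
    o=least_squares(f,x0,loss="soft_l1");print(o.x[:2].round(4),np.degrees(o.x[2]).round(2));print(f(o.x,True).round(1).tolist());return o.x
print(atz(T,(315,245),0))
fit([(T,t(235,53),(102,120,8)),(T,t(215,172),(28,120,8)),(T,t(548,300),(-35,-90,104)),(S,s(30,368),(102,120,8)),(S,s(138,405),(28,120,8))],[.5,0,0])
B=[(T,t(37,265),(20,55,26)),(T,t(218,238),(20,-55,26)),(T,t(229,301),(-20,-55,26)),(T,t(47,330),(-20,55,26)),(T,t(173,275),(0,-25,32)),
 (S,s(214,389),(20,-55,26)),(S,s(286,393),(-20,-55,26)),(S,s(193,552),(20,55,26)),(S,s(275,560),(-20,55,26)),(S,s(246,425),(0,-25,32))]
fit(B[:5],[.4,.15,0]);fit(B[5:],[.4,.15,0]);fit(B,[.4,.15,0])
E
```

```text
[0.56907329 0.08579171 0.        ]
[0.5421 0.111 ] -7.98
[[-1.4, 0.2], [-1.1, -0.2], [-0.4, -0.1], [-0.4, -1.9], [1.3, -1.8]]
[0.5156 0.2693] 8.99
[[-0.1, -0.0], [0.4, -0.5], [0.1, 0.2], [-0.5, 0.2], [0.1, 0.1]]
[0.5152 0.2731] 9.46
[[0.3, -0.3], [-0.3, 0.1], [0.5, 0.4], [-0.5, -0.2], [0.0, -0.0]]
[0.5154 0.2716] 9.27
[[-1.1, 0.1], [-0.6, -0.6], [-0.9, 0.1], [-1.4, 0.4], [-0.9, 0.1], [0.5, -1.0], [-0.1, -0.5], [0.5, -0.5], [-0.6, -0.9], [0.2, -0.7]]
```

```bash
cat >> h.py <<'E'
def W(p,X):
    X=np.atleast_2d(np.array(X,float))/1000;c,s=np.cos(p[2]),np.sin(p[2])
    return np.c_[p[0]+c*X[:,0]-s*X[:,1],p[1]+s*X[:,0]+c*X[:,1],X[:,2]]
def wire(d,p,im,off,k,pts,col,close=True):
    q=((proj(d,W(p,pts))-off+.5)*k).astype(int);cv2.polylines(im,[q],close,col,1)
E
python3 - <<'E'
from h import *
from scipy.optimize import least_squares
T,S=load("top0"),load("side0")
t=lambda x,y:(205+x/4-.375,195+y/4-.375); s=lambda x,y:(245+x/3-.33,215+y/3-.33)
def fit(obs,x0):
    f=lambda p:np.array([proj(cam,W(p,X)[0])[0]-uv for cam,uv,X in obs]).ravel()
    o=least_squares(f,x0,loss="soft_l1");print(o.x[:2].round(4),np.degrees(o.x[2]).round(2),o.fun.round(1));return o.x
a=[(T,t(235,53),(102,120,8)),(T,t(215,172),(28,120,8)),(T,t(548,300),(-35,-90,104)),(T,t(375,322),(-65.6,0,207))]
b=[(S,s(30,368),(102,120,8)),(S,s(138,405),(28,120,8)),(S,s(190,310),(28,120-78,8))]
pt=fit(a,[.54,.11,-.13]); 
ps=fit(b[:2],[.54,.11,-.13])
for n,d,p,(x0,y0,x1,y1),k in(("top0",T,pt,(205,195,375,345),4),("side0",S,ps,(245,215,445,425),3)):
    im=cv2.resize(d["pixels"][y0:y1,x0:x1],None,fx=k,fy=k,interpolation=cv2.INTER_CUBIC)
    o=np.array([x0,y0])
    R=lambda xa,xb,ya,yb,z:[(xa,ya,z),(xb,ya,z),(xb,yb,z),(xa,yb,z)]
    wire(d,p,im,o,k,R(28,102,42,120,8),(0,255,0))
    wire(d,p,im,o,k,R(35,95,-42,-30,28),(0,0,255))
    wire(d,p,im,o,k,[(65-22.5,-32,20),(65-22.5,22,20),(35,42,20)],(255,255,0),False)
    wire(d,p,im,o,k,[(65+22.5,-32,20),(65+22.5,22,20),(95,42,20)],(255,255,0),False)
    wire(d,p,im,o,k,R(-18,38,-20,20,126),(255,0,255))
    wire(d,p,im,o,k,R(-48,-22,-104,-76,104),(0,255,255))
    wire(d,p,im,o,k,R(-91,-40,-12,12,207),(0,165,255))
    cv2.imwrite(f"pics/{n}w.png",im)
E
```

```text
[0.5403 0.1095] -8.76 [-0.2  0.3 -0.2 -0.1  0.   1.2  0.3 -2.8]
[0.5392 0.1168] -9.17 [-0.7 -0.5  0.7  0.4]
```

View pics/top0w.png

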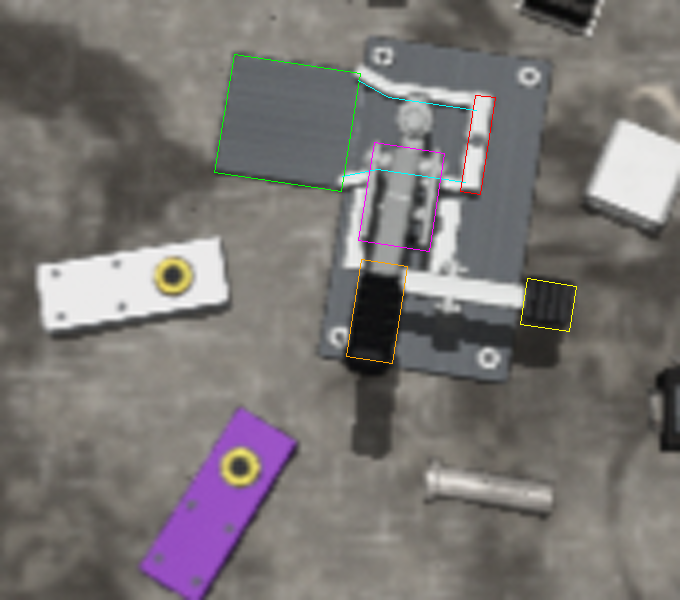

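View pics/side0w.png

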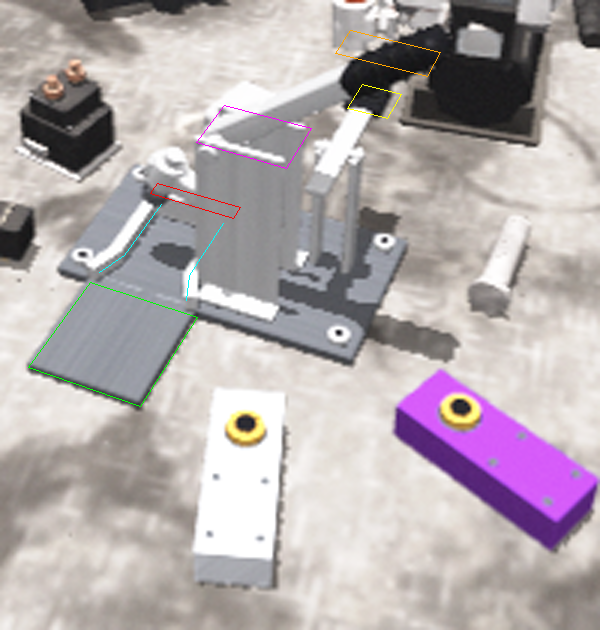

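```bash
python3 - <<'E'
from h import *
from scipy.optimize import least_squares
T,S=load("top0"),load("side0")
t=lambda x,y:(205+x/4-.375,195+y/4-.375); s=lambda x,y:(245+x/3-.33,215+y/3-.33)
# yaw from base plate edges at z=8
for n,cam,f,prs in(("top",T,t,[((365,38),(552,62)),((552,62),(508,380)),((365,38),(320,357)),((235,53),(215,172)),((235,53),(360,70)),((215,172),(340,187))]),("side",S,s,[((30,368),(138,405)),((30,368),(90,280)),((138,405),(195,320)),((352,363),(406,240)),((195,318),(352,363))])):
    for a,b in prs:
        d=(atz(cam,f(*b),.008)-atz(cam,f(*a),.008));print(n,np.degrees(np.arctan2(d[1],d[0])).round(1)%90-90,np.linalg.norm(d).round(4))
th=np.radians(-8)
for cams in("T","S"):
  a={"T":[(T,t(235,53),(102,120,8)),(T,t(215,172),(28,120,8)),(T,t(548,301),(-35,-90,104)),(T,t(470,190),(35,-30,28)),(T,t(480,95),(95,-30,28))],"S":[(S,s(30,368),(102,120,8)),(S,s(138,405),(28,120,8))]}[cams]
  f=lambda p:np.array([proj(cam,W([*p,th],X)[0])[0]-uv for cam,uv,X in a]).ravel()
  o=least_squares(f,[.54,.11]);print(cams,o.x.round(4),o.fun.round(1))
for uv in((370,310),(388,320),(385,285),(468,285)):print(uv,atz(T,uv,0).round(3),atz(T,uv,.1).round(3))
for uv in((404,250),(425,262),(380,252)):print("side",uv,atz(S,uv,0).round(3))
E
```

```text
top -7.599999999999994 0.1156
top -8.199999999999989 0.1968
top -7.5 0.1979
top -8.5 0.075
top -8.0 0.0774
top -7.0 0.0765
side -8.599999999999994 0.0708
side -7.299999999999997 0.0802
side -10.5 0.075
side -7.299999999999997 0.1167
side -6.599999999999994 0.1008
T [0.5411 0.107 ] [ 0.2  0.6  0.5  0.2  1.4  0.1 -1.6 -0.2 -0.7 -0.7]
S [0.5414 0.1152] [-0.9 -0.2  0.9  0.1]
(370, 310) [ 0.412 -0.045  0.   ] [ 0.405 -0.036  0.1  ]
(388, 320) [ 0.388 -0.087  0.   ] [ 0.383 -0.076  0.1  ]
(385, 285) [ 0.471 -0.082  0.   ] [ 0.461 -0.071  0.1  ]
(468, 285) [ 0.471 -0.281  0.   ] [ 0.461 -0.256  0.1  ]
side (404, 250) [ 0.43 -0.12  0.  ]
side (425, 262) [ 0.381 -0.088  0.   ]
side (380, 252) [ 0.481 -0.098  0.   ]
```

Request:
jog_arm(
  dr=[
    [0,0,-0.127],
    [0,0,-0.127],
    [0,0,-0.127],
    [0,0,-0.127],
    [0,0,-0.127],
    [0,0,-0.127],
    [0,0,-0.127],
    [0,0,-0.127],
    [0,0,-0.127],
    [0,0,-0.127],
  ],
  slide=[
    [0,0,-0.024],
    [0,0,-0.024],
    [0,0,-0.024],
    [0,0,-0.024],
    [0,0,-0.024],
    [0,0,-0.024],
    [0,0,-0.024],
    [0,0,-0.024],
    [0,0,-0.024],
    [0,0,-0.024],
  ],
  gripper=[1,1,1,1,1,1,1,1,1,1],
  force=40,
)

```text
time_s: 1.1
position: [0.2445, -0.4924, 0.483]
tool_rot: [[0.986, 0.164, -0.0], [0.164, -0.986, 0.001], [-0.0, -0.001, -1.0]]
ft_force: [-0.4, 0.7, -0.0]
grip_width: 0.0853
```

The clamp is at about (0.541, 0.110) with a yaw near -7.8°. The white block with the bush at -y, in the enlarged crop at (245,265), is the target, and the purple one is the decoy.

Request:
jog_arm(
  dr=[
    [0,0,0],
    [0,0,0],
    [0,0,0],
    [0,0,0],
    [0,0,0],
    [0,0,0],
    [0,0,0],
    [0,0,0],
    [0,0,0],
    [0,0,0],
  ],
  slide=[
    [0.02,-0.037,0],
    [0.02,-0.037,0],
    [0.02,-0.037,0],
    [0.02,-0.037,0],
    [0.02,-0.037,0],
    [0.02,-0.037,0],
    [0.02,-0.037,0],
    [0.02,-0.037,0],
    [0.02,-0.037,0],
    [0.02,-0.037,0],
  ],
  gripper=[1,1,1,1,1,1,1,1,1,1],
)

```text
time_s: 2.1
position: [0.3831, -0.0938, 0.4822]
tool_rot: [[0.987, 0.159, -0.0], [0.159, -0.987, 0.0], [-0.0, -0.0, -1.0]]
ft_force: [0.5, -1.6, 0.2]
grip_width: 0.0856
```

Request:
jog_arm(
  dr=[
    [0,0,0],
    [0,0,0],
    [0,0,0],
    [0,0,0],
    [0,0,0],
    [0,0,0],
    [0,0,0],
    [0,0,0],
    [0,0,0],
    [0,0,0],
  ],
  slide=[
    [0.02,-0.037,0],
    [0.02,-0.037,0],
    [0.02,-0.037,0],
    [0.02,-0.037,0],
    [0.02,-0.037,0],
    [0.02,-0.037,0],
    [0.02,-0.037,0.04],
    [0.02,-0.037,0.04],
    [0.02,-0.037,0.04],
    [0.02,-0.037,0.04],
  ],
  gripper=[1,1,1,1,1,1,1,1,1,1],
)

```text
time_s: 3.1
position: [0.5139, 0.2812, 0.3427]
tool_rot: [[0.987, 0.16, -0.001], [0.16, -0.987, -0.0], [-0.001, 0.0, -1.0]]
ft_force: [0.2, -0.0, 0.7]
grip_width: 0.0855
```

Request:
jog_arm(
  dr=[
    [0,0,0],
    [0,0,0],
    [0,0,0],
    [0,0,0],
    [0,0,0],
    [0,0,0],
    [0,0,0],
    [0,0,0],
    [0,0,0],
    [0,0,0],
  ],
  slide=[
    [0,0,0.04],
    [0,0,0.04],
    [0,0,0.04],
    [0,0,0.04],
    [0,0,0.04],
    [0,0,0.02],
    [0,0,0],
    [0,0,0],
    [0,0,0],
    [0,0,0],
  ],
  gripper=[1,1,1,1,1,1,1,1,1,1],
)

```text
time_s: 4.1
position: [0.5144, 0.2798, 0.1259]
tool_rot: [[0.987, 0.159, 0.002], [0.159, -0.987, 0.001], [0.003, -0.0, -1.0]]
ft_force: [0.4, -1.0, 0.3]
grip_width: 0.0858
```

```bash
python3 - <<'E'
from h import *
from rig import observe, viewer
for n in("side","top"):
    d=viewer.get_image(n);pickle.dump(d,open(f"pics/{n}1.pkl","wb"))
s=observe();print(s["time_s"],s["position"],s["tool_rot"].round(3),s["ft_force"])
crop("side1",245,255,385,405,4,"side1c")
E
```

```text
4.2 [0.51415888 0.27975355 0.12544915] [[ 0.987  0.159  0.002]
 [ 0.159 -0.987  0.   ]
 [ 0.002 -0.    -1.   ]] [-0.11185851 -0.27979739  0.01953164]
```

View pics/side1c.png

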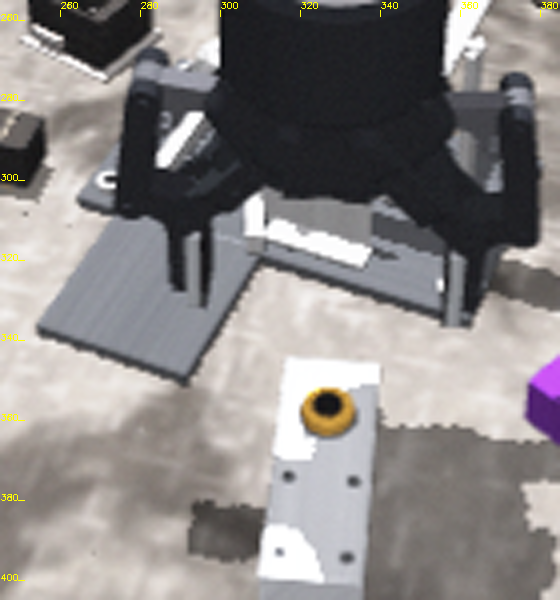

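The side picture shows the open fingers straddling the line to the block's bush, with mid-tips near (326,333) and the bush at (326,357). The +y half lies ahead at (323,385).

Request:
jog_arm(
  dr=[
    [0,0,0],
    [0,0,0],
    [0,0,0],
    [0,0,0],
    [0,0,0],
    [0,0,0],
    [0,0,0],
    [0,0,0],
    [0,0,0],
    [0,0,0],
  ],
  slide=[
    [0,-0.012,0],
    [0,-0.011,0.01],
    [0,0,0.03],
    [0,0,0.03],
    [0,0,0.02],
    [0,0,0.01],
    [0,0,0.005],
    [0,0,0.003],
    [0,0,0],
    [0,0,0],
  ],
  gripper=[1,1,1,1,1,1,1,1,1,1],
)

```text
time_s: 5.2
position: [0.5106, 0.3025, 0.0173]
tool_rot: [[0.987, 0.159, 0.001], [0.159, -0.987, 0.0], [0.001, -0.0, -1.0]]
ft_force: [-0.1, -0.4, 0.1]
grip_width: 0.0849
```

```bash
python3 - <<'E'
from h import *
from rig import observe, viewer
for n in("side","top"):
    d=viewer.get_image(n);pickle.dump(d,open(f"pics/{n}2.pkl","wb"))
s=observe();print(s["time_s"],s["position"],s["tool_rot"].round(3),s["ft_force"])
crop("side2",245,275,405,425,4,"side2c")
E
```

```text
5.3 [0.51049868 0.30247363 0.01719834] [[ 0.987  0.159  0.001]
 [ 0.159 -0.987  0.   ]
 [ 0.001 -0.    -1.   ]] [-0.53949104  0.7029948   0.00578594]
```

View pics/side2c.png

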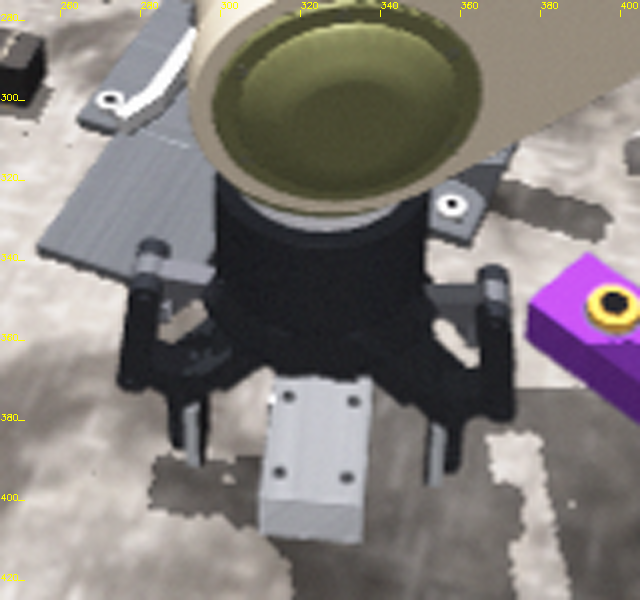

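The fingers straddle the +y half, with the block midway between them at (323,395). I'll close with 50 N and lift.

Request:
jog_arm(
  dr=[
    [0,0,0],
    [0,0,0],
    [0,0,0],
    [0,0,0],
    [0,0,0],
    [0,0,0],
    [0,0,0],
    [0,0,0],
    [0,0,0],
    [0,0,0],
  ],
  slide=[
    [0,0,0],
    [0,0,0],
    [0,0,0],
    [0,0,0],
    [0,0,0],
    [0,0,0],
    [0,0,0],
    [0,0,0],
    [0,0,0],
    [0,0,0],
  ],
  gripper=[-0.3,-0.3,-0.3,-0.3,-0.3,-0.3,-0.3,-0.3,-0.3,-0.3],
  force=50,
)

```text
time_s: 6.3
position: [0.5104, 0.3024, 0.0168]
tool_rot: [[0.987, 0.159, 0.001], [0.159, -0.987, 0.0], [0.001, -0.0, -1.0]]
ft_force: [-0.6, 0.3, 5.4]
grip_width: 0.0392
```

```bash
python3 - <<'E'
from rig import observe
s=observe();print(s["time_s"],s["position"],s["grip_width"],s["ft_force"],s["wrist_torque"],s["q"])
E
```

```text
6.3 [0.5104229  0.30242735 0.01680662] 0.03924080728741352 [-0.57768176  0.30028313  5.38686915] [ 0.00424417  0.0567083  -0.04845304] [1.92238800e+01 3.99260628e+01 8.33729005e+01 5.04657883e-04
 5.66611256e+01 1.00574447e+01]
```

Request:
jog_arm(
  dr=[
    [0,0,0],
    [0,0,0],
    [0,0,0],
    [0,0,0],
    [0,0,0],
    [0,0,0],
    [0,0,0],
    [0,0,0],
    [0,0,0],
    [0,0,0],
  ],
  slide=[
    [0,0,-0.01],
    [0,0,-0.015],
    [0,0,-0.015],
    [0.015,0.012,0],
    [0.02,0.016,0],
    [0.02,0.016,0],
    [0.02,0.016,0],
    [0.015,0.013,0],
    [0.012,0.01,0],
    [0,0,0],
  ],
  gripper=[-0.3,-0.3,-0.3,-0.3,-0.3,-0.3,-0.3,-0.3,-0.3,-0.3],
)

```text
time_s: 7.3
position: [0.6251, 0.2353, 0.056]
tool_rot: [[0.988, 0.157, -0.001], [0.157, -0.988, -0.0], [-0.001, 0.0, -1.0]]
ft_force: [-0.1, 1.3, -3.4]
grip_width: 0.0388
```

Request:
jog_arm(
  dr=[
    [0,0,0.04],
    [0,0,0.05],
    [0,0,0.05],
    [0,0,0.05],
    [0,0,0.05],
    [0,0,0.04],
    [0,0,0.015],
    [0,0,0],
    [0,0,0],
    [0,0,0],
  ],
  slide=[
    [0,0,0],
    [0,0,0],
    [0,0,0],
    [0,0,0],
    [0,0,0],
    [0,0,0],
    [0,0,0],
    [0,0,0],
    [0,0,0],
    [0,0,0],
  ],
  gripper=[-0.3,-0.3,-0.3,-0.3,-0.3,-0.3,-0.3,-0.3,-0.3,-0.3],
)

```text
time_s: 8.3
position: [0.6239, 0.2368, 0.0565]
tool_rot: [[0.991, -0.134, -0.0], [-0.134, -0.991, -0.0], [-0.0, 0.0, -1.0]]
ft_force: [0.2, -0.2, -4.4]
grip_width: 0.0389
```

```bash
python3 - <<'E'
from h import *
from rig import observe, viewer
for n in("side","top"):
    d=viewer.get_image(n);pickle.dump(d,open(f"pics/{n}3.pkl","wb"))
s=observe();print(s["time_s"],s["position"],s["tool_rot"].round(3),s["ft_force"],s["grip_width"])
crop("side3",225,245,385,395,4,"side3c")
crop("top3",205,185,365,315,4,"top3c")
E
```

```text
8.4 [0.62402974 0.2367011  0.05645416] [[ 0.991 -0.134 -0.   ]
 [-0.134 -0.991 -0.   ]
 [-0.     0.    -1.   ]] [-0.09984166  0.39507634 -3.26069793] 0.039026421824829995
```

View pics/side3c.png

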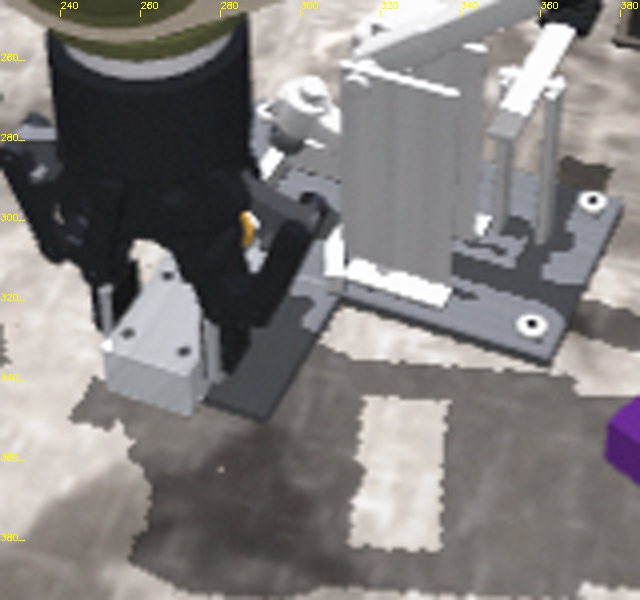

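View pics/top3c.png

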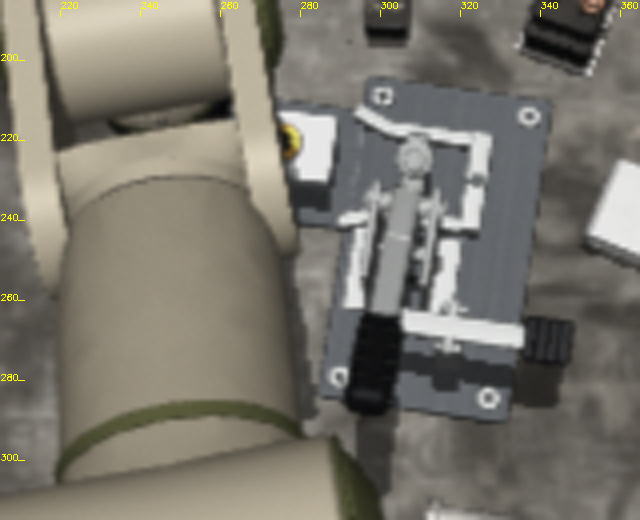

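```bash
python3 - <<'E'
from h import *
T,S=load("top3"),load("side3")
t=lambda x,y:(205+x/4-.375,185+y/4-.375); s=lambda x,y:(225+x/4-.375,245+y/4-.375)
p0=np.array([.624,.2367]);th=np.radians(-7.7);c,sn=np.cos(th),np.sin(th)
Rm=np.array([[c,-sn],[sn,c]])
def rel(P): return (Rm.T@(P[:2]-p0)*1000).round(1)
for uv in((336,115),(332,180)):print("top front",rel(atz(T,t(*uv),.0657)))
print("bush?",rel(atz(T,t(289,141),.0717)))
for uv in((105,402),(192,415)):print("side back bottom",rel(atz(S,s(*uv),.0397)))
for uv in((105,350),(197,360)):print("side back top",rel(atz(S,s(*uv),.0657)))
# guide features rel to TCP line in top cam
for n,uv,z in(("tongue? inner", (340,226),.008),("flareR-tip lo",(342,222),.02),("flareL tip",(358,108),.02),("stop lo",(469,230),.028),("stop hi",(479,135),.028),("railhi",(395,133),.02),("jaw",(413,155),.1)):
    print(n,rel(atz(T,t(*uv),z)))
for n,uv,z in(("tongue corner",(265,418),.008),):print("side",n,rel(atz(S,s(*uv),z)))
E
python3 - <<'E'
import sys;sys.path.insert(0,'.')
from h import *
import os;os.chdir('.')
im=load("top3")["pixels"][200:255,270:335];cv2.imwrite("pics/z.png",cv2.resize(im,None,fx=12,fy=10,interpolation=cv2.INTER_CUBIC))
E
```

```text
top front [ 21.1 -87. ]
top front [-17.8 -90.1]
bush? [  0.7 -62.4]
side back bottom [17.  30.1]
side back bottom [-19.3  22.5]
side back top [17.4 25.3]
side back top [-19.5  15.7]
tongue? inner [-34.3 -94.8]
flareR-tip lo [-33.8 -96.5]
flareL tip [ 37.2 -96.2]
stop lo [ -29.9 -173. ]
stop hi [  28.5 -171.3]
railhi [  24.8 -120.6]
jaw [  -3.8 -136.5]
side tongue corner [-35.2 -12.5]
```

View pics/z.png

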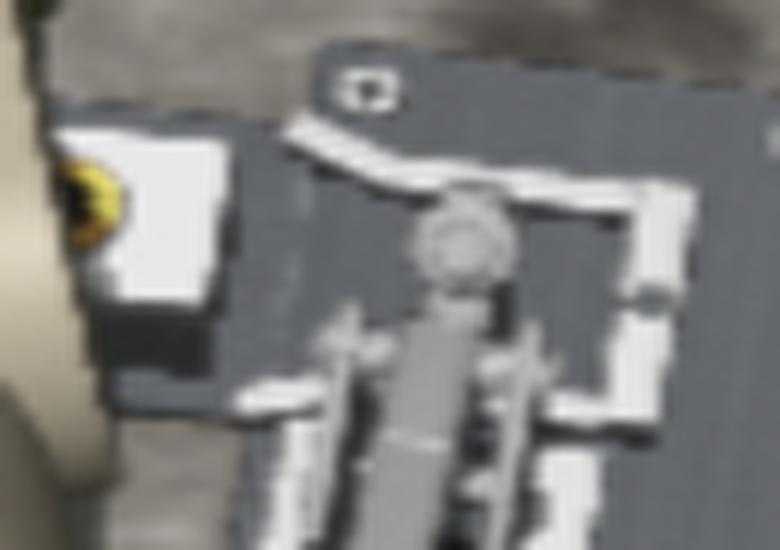

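```bash
python3 - <<'E'
from h import *
T=load("top3")
t=lambda x,y:(270+x/12-.46,200+y/10-.45)
p0=np.array([.624,.2367])
for deg in(-7.7,):
    th=np.radians(deg);c,sn=np.cos(th),np.sin(th);Rm=np.array([[c,-sn],[sn,c]])
    for n,uv,z in(("blk hi front",(230,141),.0657),("blk lo front",(207,306),.0657),("blk hi back",(60,130),.0657),("blk lo back",(95,298),.0657),("bush right edge",(124,207),.0717),
     ("rail hi inner",(420,192),.02),("rail hi inner",(560,208),.02),("rail hi outer",(400,157),.02),("rail hi outer",(600,180),.02),("rail lo inner",(600,396),.02),("rail lo outer",(600,420),.02),("stop far hi",(694,187),.028),("stop far lo",(657,424),.028),("stop near hi",(637,205),.028),("stop near lo",(612,393),.028),("flare hi tip",(283,132),.02),("flare hi tip2",(305,112),.02),("flare lo tip",(235,400),.02),("flare lo tip2",(240,415),.02),("tongue hi",(130,107),.008),("tongue hi2",(280,127),.008),("tongue lo",(120,410),.008),("plate step lo",(235,422),.008)):
        print(n,(Rm.T@(atz(T,t(*uv),z)[:2]-p0)*1000).round(1))
E
```

```text
blk hi front [ 20.5 -87.3]
blk lo front [-19.3 -88.4]
blk hi back [ 18.7 -53.8]
blk lo back [-20.3 -66.5]
bush right edge [  0.8 -69.5]
rail hi inner [  23.  -123.7]
rail hi inner [  22.8 -152.2]
rail hi outer [  31.1 -118.5]
rail hi outer [  30.7 -159.3]
rail lo inner [ -22.  -166.3]
rail lo outer [ -27.9 -167.1]
stop far hi [  29.8 -178.5]
stop far lo [ -28.7 -178.6]
stop near hi [  23.9 -167.7]
stop near lo [ -22.5 -168.8]
flare hi tip [ 34.1 -94.2]
flare hi tip2 [ 39.6 -97.9]
flare lo tip [-32.7 -93.9]
flare lo tip2 [-36.2 -95.4]
tongue hi [ 38.8 -61.5]
tongue hi2 [ 37.9 -92.6]
tongue lo [-36.1 -70.4]
plate step lo [-36.  -93.8]
```

The top crop shows the held block aligned with the guide: its centre is within 0.5 mm across, yaw matches, and the stop is about 79 mm ahead. I'll lower it to the tongue and slide 45 mm.

Request:
jog_arm(
  dr=[
    [0,0,0],
    [0,0,0],
    [0,0,0],
    [0,0,0],
    [0,0,0],
    [0,0,0],
    [0,0,0],
    [0,0,0],
    [0,0,0],
    [0,0,0],
  ],
  slide=[
    [0,0,0.01],
    [0,0,0.01],
    [0,0,0.006],
    [0,0,0.003],
    [0,0,0.0015],
    [0,0,0],
    [0,0,0],
    [0,0.003,0],
    [0,0.004,0],
    [0,0.004,0],
  ],
  gripper=[-0.3,-0.3,-0.3,-0.3,-0.3,-0.3,-0.3,-0.3,-0.3,-0.3],
)

```text
time_s: 9.4
position: [0.6227, 0.2253, 0.0262]
tool_rot: [[0.991, -0.135, 0.0], [-0.135, -0.991, 0.0], [0.0, -0.0, -1.0]]
ft_force: [0.3, -0.8, -3.4]
grip_width: 0.039
```

Request:
jog_arm(
  dr=[
    [0,0,0],
    [0,0,0],
    [0,0,0],
    [0,0,0],
    [0,0,0],
    [0,0,0],
    [0,0,0],
    [0,0,0],
    [0,0,0],
    [0,0,0],
  ],
  slide=[
    [0,0.005,0],
    [0,0.005,0],
    [0,0.005,0],
    [0,0.005,0],
    [0,0.005,0],
    [0,0.004,0],
    [0,0.004,0],
    [0,0,0],
    [0,0,0],
    [0,0,0],
  ],
  gripper=[-0.3,-0.3,-0.3,-0.3,-0.3,-0.3,-0.3,-0.3,-0.3,-0.3],
)

```text
time_s: 10.4
position: [0.6182, 0.1933, 0.026]
tool_rot: [[0.991, -0.134, 0.0], [-0.134, -0.991, 0.0], [-0.0, -0.0, -1.0]]
ft_force: [-0.2, 0.2, -3.1]
grip_width: 0.0388
```

```bash
cat > snap.py <<'E'
import sys
from h import *
from rig import observe, viewer
i=sys.argv[1]
for n in("side","top"):
    if len(sys.argv)>2 and n not in sys.argv[2]: continue
    d=viewer.get_image(n);pickle.dump(d,open(f"pics/{n}{i}.pkl","wb"))
    b=(235,225,395,375) if n=="side" else (225,185,385,335)
    crop(f"{n}{i}",*b,4,f"{n}{i}c")
s=observe();print(s["time_s"],s["position"].round(4),s["tool_rot"].round(3).tolist(),s["ft_force"].round(1),s["wrist_torque"].round(2),s["grip_width"])
E
python3 snap.py 4
```

```text
10.5 [0.6182 0.1933 0.026 ] [[0.991, -0.134, 0.0], [-0.134, -0.991, 0.0], [0.0, -0.0, -1.0]] [-0.7  0.6 -2.7] [ 0.17 -0.03  0.03] 0.039049738601143864
```

View pics/top4c.png

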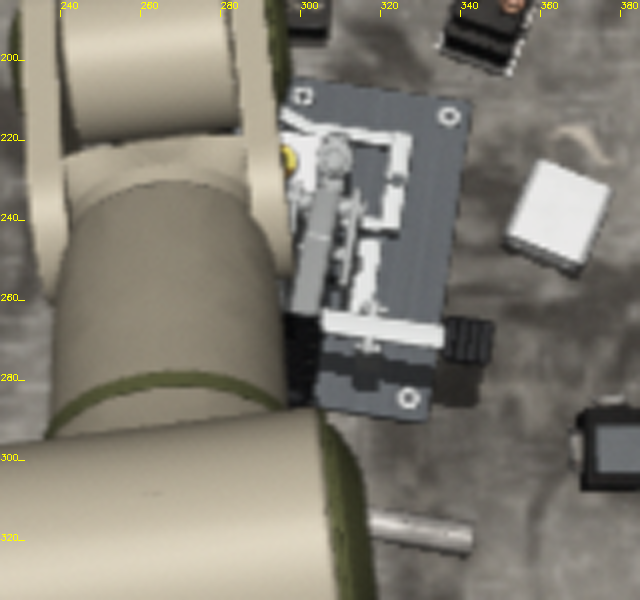

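View pics/side4c.png

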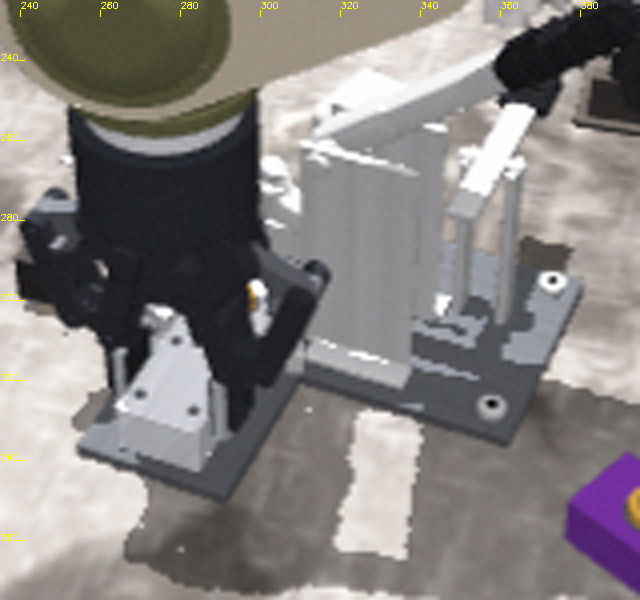

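Request:
jog_arm(
  dr=[
    [0,0,0],
    [0,0,0],
    [0,0,0],
    [0,0,0],
    [0,0,0],
    [0,0,0],
    [0,0,0],
    [0,0,0],
    [0,0,0],
    [0,0,0],
  ],
  slide=[
    [0,0,0.001],
    [0,0,0],
    [0,0,0],
    [0,0,0],
    [0,0,0],
    [0,0,0],
    [0,0,0],
    [0,0,-0.003],
    [0,-0.01,-0.003],
    [0,-0.015,0],
  ],
  gripper=[-0.3,-0.3,0.6,0.6,0.6,0.6,0.6,0.6,0.6,0.6],
)

```text
time_s: 11.5
position: [0.6221, 0.2184, 0.0318]
tool_rot: [[0.991, -0.136, 0.001], [-0.136, -0.991, 0.0], [0.001, -0.0, -1.0]]
ft_force: [-0.8, 0.3, 0.4]
grip_width: 0.0687
```

Request:
jog_arm(
  dr=[
    [0,0,0],
    [0,0,0],
    [0,0,0],
    [0,0,0],
    [0,0,0],
    [0,0,0],
    [0,0,0],
    [0,0,0],
    [0,0,0],
    [0,0,0],
  ],
  slide=[
    [0,-0.015,0],
    [0,-0.008,0],
    [0,0,0],
    [0,0,0],
    [0,0,0],
    [0,0,0],
    [0,0,0],
    [0,0,0],
    [0,0,0],
    [0,0,0],
  ],
  gripper=[0.6,0.6,0.6,-1,-1,-1,-1,-1,-1,-1],
)

```text
time_s: 12.5
position: [0.6247, 0.2406, 0.031]
tool_rot: [[0.991, -0.135, 0.0], [-0.135, -0.991, -0.0], [0.0, 0.0, -1.0]]
ft_force: [-0.3, -0.2, 0.9]
grip_width: 0.0001
```

```bash
python3 snap.py 5
```

```text
12.6 [0.6247 0.2406 0.031 ] [[0.991, -0.135, 0.0], [-0.135, -0.991, 0.0], [0.0, -0.0, -1.0]] [ 1.2  0.7 -0. ] [0.02 0.01 0.03] -0.0002026403302056568
```

View pics/side5c.png

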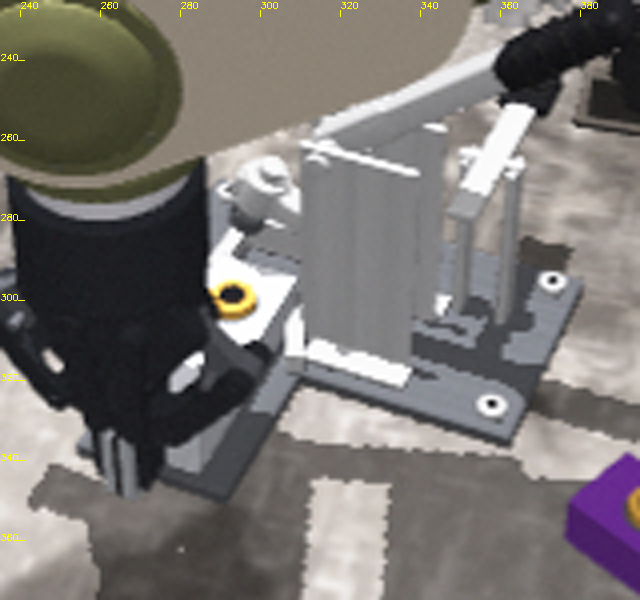

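View pics/top5c.png

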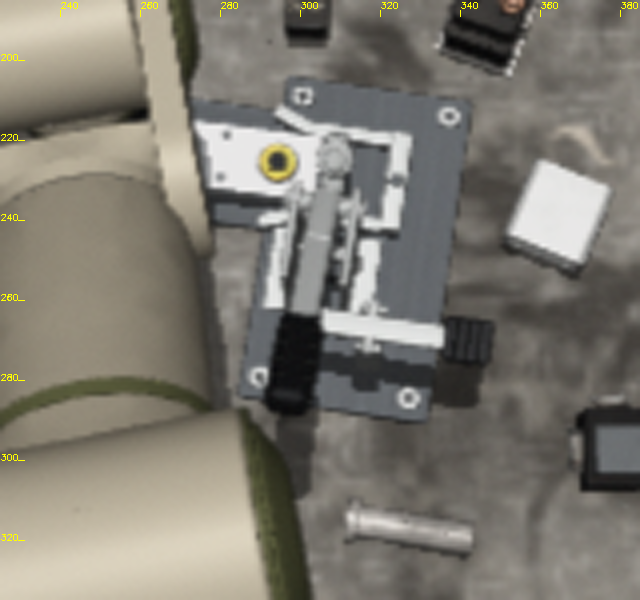

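The side view shows the closed fingers behind the block's +y end at (265,345), and the block is in the lead-in with its bush at top (294,225). I'll push gently now.

Request:
jog_arm(
  dr=[
    [0,0,0],
    [0,0,0],
    [0,0,0],
    [0,0,0],
    [0,0,0],
    [0,0,0],
    [0,0,0],
    [0,0,0],
    [0,0,0],
    [0,0,0],
  ],
  slide=[
    [0,0.004,0],
    [0,0.004,0],
    [0,0.003,0],
    [0,0.003,0],
    [0,0.004,0],
    [0,0.004,0],
    [0,0.004,0],
    [0,0.004,0],
    [0,0.004,0],
    [0,0.003,0],
  ],
  gripper=[-1,-1,-1,-1,-1,-1,-1,-1,-1,-1],
)

```text
time_s: 13.6
position: [0.6197, 0.2036, 0.031]
tool_rot: [[0.991, -0.135, 0.0], [-0.135, -0.991, 0.0], [0.0, -0.0, -1.0]]
ft_force: [-0.7, 0.9, -0.4]
grip_width: 0.0
```

```bash
python3 snap.py 6 top; python3 - <<'E'
from h import *
crop("top6",255,195,335,255,9,"z6")
E
```

```text
13.65 [0.6196 0.2032 0.031 ] [[0.991, -0.135, -0.0], [-0.135, -0.991, -0.0], [-0.0, 0.0, -1.0]] [-0.5  0.  -0.3] [-0.04 -0.   -0.03] -0.0001997671333865116
```

View pics/z6.png

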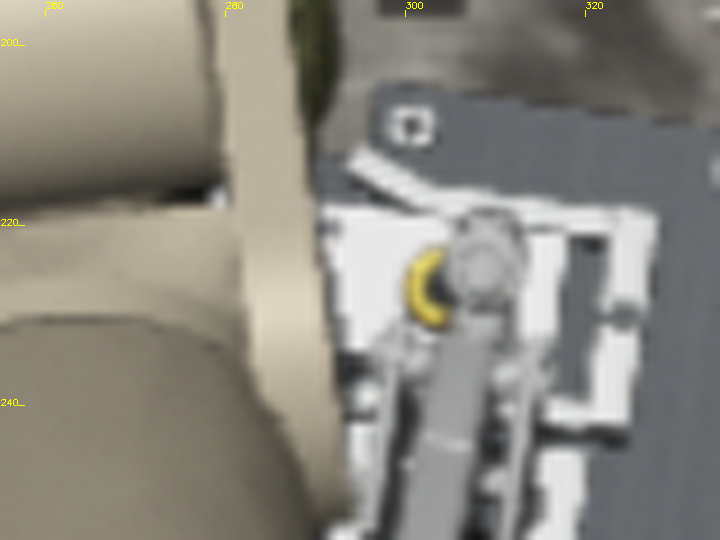

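The block's front edge shows at crop x 563 against the stop at 610, about 11 mm to go.

Request:
jog_arm(
  dr=[
    [0,0,0],
    [0,0,0],
    [0,0,0],
    [0,0,0],
    [0,0,0],
    [0,0,0],
    [0,0,0],
    [0,0,0],
    [0,0,0],
    [0,0,0],
  ],
  slide=[
    [0,0.001,0],
    [0,0.001,0],
    [0,0.001,0],
    [0,0.001,0],
    [0,0.001,0],
    [0,0.001,0],
    [0,0.001,0],
    [0,0.0005,0],
    [0,0.0005,0],
    [0,0.0005,0],
  ],
  gripper=[-1,-1,-1,-1,-1,-1,-1,-1,-1,-1],
)

```text
time_s: 14.65
position: [0.6185, 0.1955, 0.031]
tool_rot: [[0.991, -0.135, -0.0], [-0.135, -0.991, 0.0], [-0.0, -0.0, -1.0]]
ft_force: [0.0, 1.4, 0.9]
grip_width: -0.0
```

Request:
jog_arm(
  dr=[
    [0,0,0],
    [0,0,0],
    [0,0,0],
    [0,0,0],
    [0,0,0],
    [0,0,0],
    [0,0,0],
    [0,0,0],
    [0,0,0],
    [0,0,0],
  ],
  slide=[
    [0,0.0003,0],
    [0,0.0003,0],
    [0,0.0003,0],
    [0,0.0003,0],
    [0,0.0003,0],
    [0,0.0003,0],
    [0,0.0002,0],
    [0,0,0],
    [0,0,0],
    [0,0,0],
  ],
  gripper=[-1,-1,-1,-1,-1,-1,-1,-1,-1,-1],
)

```text
time_s: 15.65
position: [0.6183, 0.1935, 0.031]
tool_rot: [[0.991, -0.135, 0.0], [-0.135, -0.991, -0.0], [0.0, 0.0, -1.0]]
ft_force: [0.4, 1.7, 1.3]
grip_width: 0.0
```

```bash
python3 snap.py 7 top; python3 - <<'E'
from h import *
crop("top7",255,195,335,255,9,"z7")
E
```

```text
15.7 [0.6183 0.1935 0.031 ] [[0.991, -0.135, 0.0], [-0.135, -0.991, -0.0], [0.0, 0.0, -1.0]] [0.2 1.4 1.5] [ 0.25 -0.02  0.01] 8.949395117493888e-05
```

View pics/z7.png

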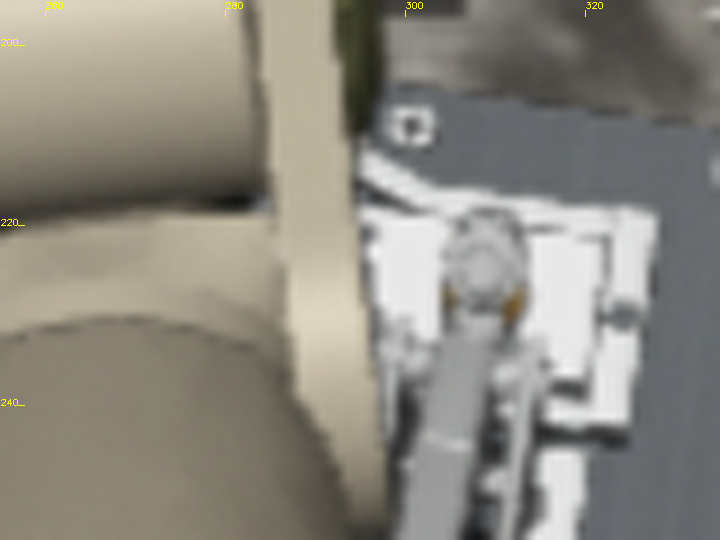

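The bush is now centred under the jaw at (310,228), and a thin gap to the stop remains. I'll creep on.

Request:
jog_arm(
  dr=[
    [0,0,0],
    [0,0,0],
    [0,0,0],
    [0,0,0],
    [0,0,0],
    [0,0,0],
    [0,0,0],
    [0,0,0],
    [0,0,0],
    [0,0,0],
  ],
  slide=[
    [0,0.0003,0],
    [0,0.0003,0],
    [0,0.0003,0],
    [0,0.0002,0],
    [0,0.0002,0],
    [0,0.0002,0],
    [0,0,0],
    [0,0,0],
    [0,0,0],
    [0,0,0],
  ],
  gripper=[-1,-1,-1,-1,-1,-1,-1,-1,-1,-1],
)

```text
time_s: 16.7
position: [0.6183, 0.1929, 0.031]
tool_rot: [[0.991, -0.134, 0.001], [-0.134, -0.991, 0.001], [0.001, -0.002, -1.0]]
ft_force: [2.3, 5.6, -0.2]
grip_width: -0.0002
```

Request:
jog_arm(
  dr=[
    [0,0,0],
    [0,0,0],
    [0,0,0],
    [0,0,0],
    [0,0,0],
    [0,0,0],
    [0,0,0],
    [0,0,0],
    [0,0,0],
    [0,0,0],
  ],
  slide=[
    [0,0.0003,0],
    [0,0.0003,0],
    [0,0.0002,0],
    [0,0.0002,0],
    [0,0.0002,0],
    [0,0,0],
    [0,0,0],
    [0,0,0],
    [0,0,0],
    [0,0,0],
  ],
  gripper=[-1,-1,-1,-1,-1,-1,-1,-1,-1,-1],
)

```text
time_s: 17.7
position: [0.6186, 0.1928, 0.0313]
tool_rot: [[0.991, -0.134, 0.003], [-0.134, -0.991, 0.003], [0.002, -0.004, -1.0]]
ft_force: [3.1, 11.5, -1.0]
grip_width: -0.0
```

There is firm contact at about 11 N, with the TCP no longer advancing. I'll back off, rise, and turn the tool 90° so the closed fingers lie across the handle.

Request:
jog_arm(
  dr=[
    [0,0,0],
    [0,0,0],
    [0,0,0],
    [0,0,-0.14],
    [0,0,-0.14],
    [0,0,-0.14],
    [0,0,-0.14],
    [0,0,-0.14],
    [0,0,-0.14],
    [0,0,-0.14],
  ],
  slide=[
    [0,-0.003,0],
    [0,-0.01,0],
    [0,-0.02,-0.01],
    [0,0,-0.03],
    [0,0,-0.035],
    [0,0,-0.035],
    [0,0,-0.035],
    [0,0,-0.035],
    [0,0,-0.035],
    [0,0,-0.015],
  ],
  gripper=[-1,-1,-1,-1,-1,-1,-1,-1,-1,-1],
)

```text
time_s: 18.7
position: [0.6228, 0.2238, 0.2648]
tool_rot: [[0.66, 0.752, 0.005], [0.752, -0.66, 0.0], [0.003, 0.004, -1.0]]
ft_force: [0.4, -0.6, 0.4]
grip_width: 0.0003
```

Request:
jog_arm(
  dr=[
    [0,0,-0.14],
    [0,0,-0.14],
    [0,0,-0.14],
    [0,0,-0.14],
    [0,0,-0.031],
    [0,0,0],
    [0,0,0],
    [0,0,0],
    [0,0,0],
    [0,0,0],
  ],
  slide=[
    [0,0,0],
    [0,0,0],
    [0,0,0],
    [0,0,0],
    [0,0,0],
    [0,0,0],
    [0,0,0],
    [0,0,0],
    [0,0,0],
    [0,0,0],
  ],
  gripper=[-1,-1,-1,-1,-1,-1,-1,-1,-1,-1],
)

```text
time_s: 19.7
position: [0.6224, 0.2235, 0.261]
tool_rot: [[0.135, 0.991, -0.0], [0.991, -0.135, -0.0], [-0.0, -0.0, -1.0]]
ft_force: [-0.7, 0.3, 0.4]
grip_width: -0.0
```

```bash
python3 snap.py 8; python3 - <<'E'
from h import *
from rig import observe
p=observe()["position"]
o=np.array([.5417,.1113]);th=np.radians(-7.7);c,s=np.cos(th),np.sin(th);R=np.array([[c,-s],[s,c]])
print("TCP in clamp",(R.T@(p[:2]-o)*1000).round(1))
T,S=load("top8"),load("side8")
pp=[*o,th]
print("grip open proj",proj(T,W(pp,[(-65.6,0,207.6)])),proj(S,W(pp,[(-65.6,0,207.6)])))
print("pad proj",proj(T,W(pp,[(-35,-90,104)])),proj(S,W(pp,[(-35,-90,104)])))
crop("side8",295,195,415,305,6,"side8h")
E
```

```text
19.8 [0.6223 0.2236 0.261 ] [[0.135, 0.991, -0.0], [0.991, -0.135, -0.0], [-0.0, -0.0, -1.0]] [ 0.2  0.4 -0.3] [ 0.02 -0.01 -0.06] -0.0002847733693250684
TCP in clamp [ 64.9 122.1]
grip open proj [[298.44112892 271.71777003]] [[373.40950042 229.22224807]]
pad proj [[341.21409966 269.53582482]] [[367.62431177 245.75115104]]
```

View pics/side8h.png

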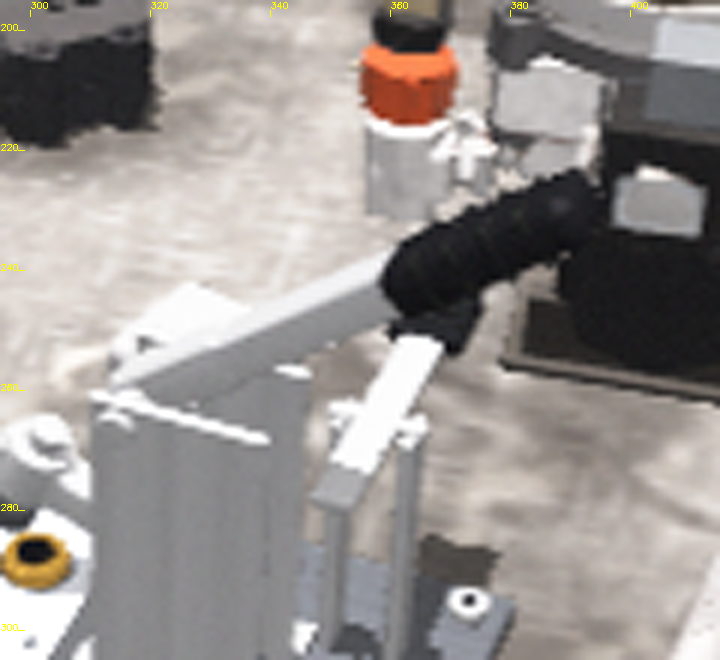

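View pics/top8c.png

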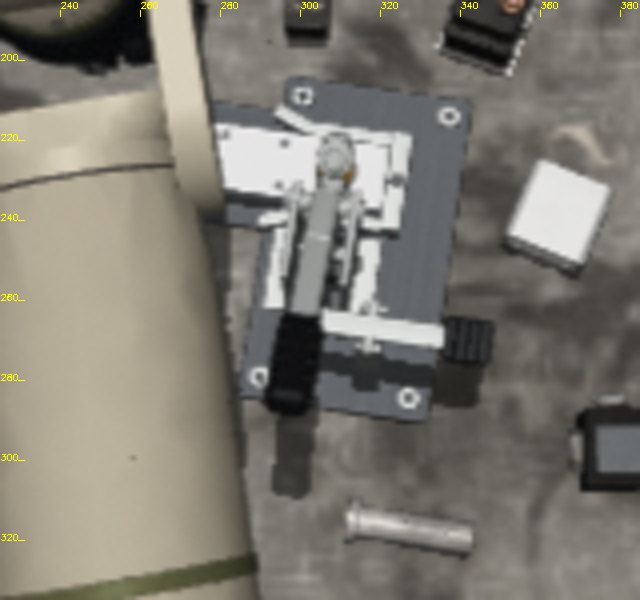

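Request:
jog_arm(
  dr=[
    [0,0,0],
    [0,0,0],
    [0,0,0],
    [0,0,0],
    [0,0,0],
    [0,0,0],
    [0,0,0],
    [0,0,0],
    [0,0,0],
    [0,0,0],
  ],
  slide=[
    [-0.016,-0.016,0],
    [-0.02,-0.02,0],
    [-0.02,-0.02,0],
    [-0.02,-0.02,0],
    [-0.02,-0.02,0],
    [-0.016,-0.014,0],
    [-0.01,-0.01,0.01],
    [0,0,0.01],
    [0,0,0],
    [0,0,0],
  ],
  gripper=[-1,-1,-1,-1,-1,-1,-1,-1,-1,-1],
)

```text
time_s: 20.8
position: [0.4876, 0.1191, 0.2409]
tool_rot: [[0.134, 0.991, -0.0], [0.991, -0.134, 0.0], [0.0, -0.0, -1.0]]
ft_force: [0.1, 0.9, -0.0]
grip_width: -0.0001
```

```bash
cat >> h.py <<'E'
O=np.array([.5417,.1113]);_t=np.radians(-7.7);Rc=np.array([[np.cos(_t),-np.sin(_t)],[np.sin(_t),np.cos(_t)]])
def inclamp(p): return np.r_[Rc.T@(p[:2]-O)*1000,p[2]*1000].round(1)
E
echo 'print("clamp",inclamp(s["position"]))'>>snap.py
python3 snap.py 9; python3 - <<'E'
from h import *
crop("side9",295,175,415,285,6,"side9h")
E
```

```text
20.9 [0.4877 0.1192 0.2412] [[0.134, 0.991, 0.001], [0.991, -0.134, 0.0], [0.0, 0.001, -1.0]] [ 0.2 -1.   0.6] [0.02 0.01 0.03] 3.4347647596410364e-05
clamp [-54.6   0.6 241.2]
```

View pics/side9h.png

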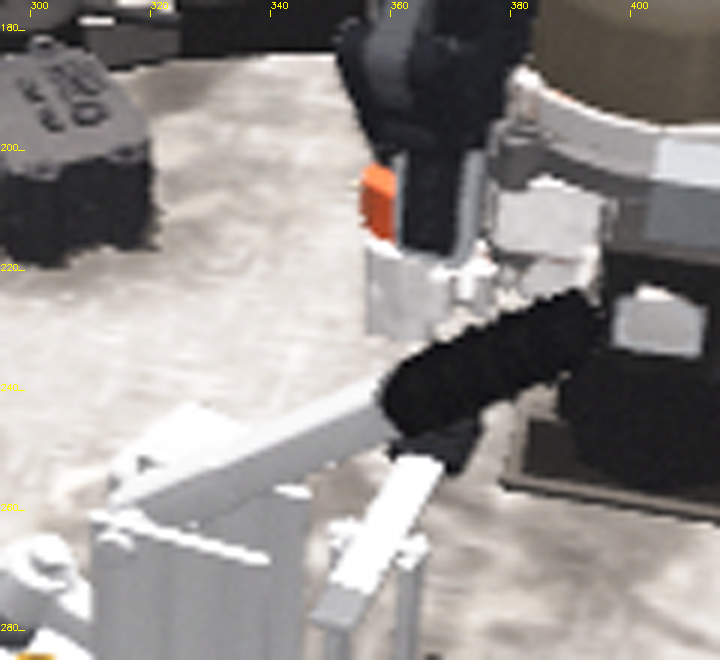

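The fingers stand over the front part of the grip, with the tip at crop (435,255) and the grip spanning x 385 to 600. I'll shift 12 mm towards -x and lower to contact.

Request:
jog_arm(
  dr=[
    [0,0,0],
    [0,0,0],
    [0,0,0],
    [0,0,0],
    [0,0,0],
    [0,0,0],
    [0,0,0],
    [0,0,0],
    [0,0,0],
    [0,0,0],
  ],
  slide=[
    [0,-0.006,0],
    [0,-0.006,0],
    [0,0,0.003],
    [0,0,0.003],
    [0,0,0.002],
    [0,0,0.002],
    [0,0,0.002],
    [0,0,0.002],
    [0,0,0.001],
    [0,0,0],
  ],
  gripper=[-1,-1,-1,-1,-1,-1,-1,-1,-1,-1],
)

```text
time_s: 21.9
position: [0.4751, 0.1204, 0.2258]
tool_rot: [[0.134, 0.991, -0.0], [0.991, -0.134, 0.0], [-0.0, -0.0, -1.0]]
ft_force: [0.9, -0.6, -1.6]
grip_width: -0.0002
```

```bash
python3 snap.py 10 side; python3 - <<'E'
from h import *
for th in np.arange(0,.85,.1):
    f=.7-th; print(th.round(2),(28-130*np.cos(f)+9*np.sin(f)).round(1),(117+130*np.sin(f)+9*np.cos(f)).round(1), "edge z(+11 to -x)",(11*np.tan(f)).round(1))
E
```

```text
21.95 [0.4752 0.1204 0.226 ] [[0.134, 0.991, -0.0], [0.991, -0.134, 0.0], [0.0, -0.0, -1.0]] [-0.2  0.4  0.5] [ 0.09 -0.06 -0.01] -0.00014658352682474964
clamp [-6.71e+01  1.00e-01  2.26e+02]
0.0 -65.6 207.6 edge z(+11 to -x) 9.3
0.1 -74.2 197.8 edge z(+11 to -x) 7.5
0.2 -81.8 187.2 edge z(+11 to -x) 6.0
0.3 -88.2 175.9 edge z(+11 to -x) 4.7
0.4 -93.5 164.0 edge z(+11 to -x) 3.4
0.5 -97.6 151.6 edge z(+11 to -x) 2.2
0.6 -100.5 138.9 edge z(+11 to -x) 1.1
0.7 -102.0 126.0 edge z(+11 to -x) -0.0
0.8 -102.2 113.0 edge z(+11 to -x) -1.1
```

Request:
jog_arm(
  dr=[
    [0,0,0],
    [0,0,0],
    [0,0,0],
    [0,0,0],
    [0,0,0],
    [0,0,0],
    [0,0,0],
    [0,0,0],
    [0,0,0],
    [0,0,0],
  ],
  slide=[
    [0,-0.0015,0.002],
    [0,-0.0015,0.002],
    [0,-0.0015,0.002],
    [0,-0.0015,0.002],
    [0,-0.0015,0.0025],
    [0,-0.0015,0.0025],
    [0,-0.0015,0.0025],
    [0,-0.0015,0.0025],
    [0,-0.0015,0.002],
    [0,-0.0015,0.002],
  ],
  gripper=[-1,-1,-1,-1,-1,-1,-1,-1,-1,-1],
)

```text
time_s: 22.95
position: [0.4604, 0.1225, 0.2038]
tool_rot: [[0.134, 0.991, 0.0], [0.991, -0.134, 0.0], [0.0, 0.0, -1.0]]
ft_force: [1.8, -0.2, 1.4]
grip_width: 0.0001
```

```bash
python3 snap.py 11 side; python3 - <<'E'
from h import *
crop("side11",295,175,415,285,6,"side11h")
E
```

```text
23.0 [0.4601 0.1225 0.2036] [[0.134, 0.991, -0.0], [0.991, -0.134, 0.0], [-0.0, -0.0, -1.0]] [2.2 0.4 0.2] [-0.   -0.15  0.03] 0.00014909940269964783
clamp [-8.240e+01  1.000e-01  2.036e+02]
```

View pics/side11h.png

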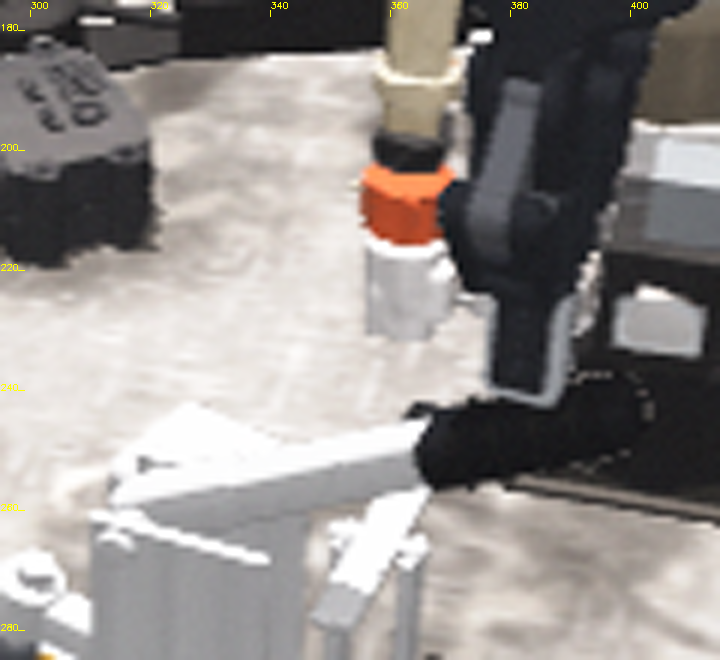

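The handle is following at about 0.2 rad, with the finger tip on mid-grip at crop (520,395). I'll continue.

Request:
jog_arm(
  dr=[
    [0,0,0],
    [0,0,0],
    [0,0,0],
    [0,0,0],
    [0,0,0],
    [0,0,0],
    [0,0,0],
    [0,0,0],
    [0,0,0],
    [0,0,0],
  ],
  slide=[
    [0,-0.0015,0.003],
    [0,-0.0015,0.003],
    [0,-0.0015,0.003],
    [0,-0.0012,0.003],
    [0,-0.0012,0.003],
    [0,-0.0012,0.003],
    [0,-0.001,0.003],
    [0,-0.001,0.003],
    [0,-0.001,0.0025],
    [0,-0.001,0.002],
  ],
  gripper=[-1,-1,-1,-1,-1,-1,-1,-1,-1,-1],
)

```text
time_s: 24.0
position: [0.4484, 0.1242, 0.176]
tool_rot: [[0.134, 0.991, 0.001], [0.991, -0.134, 0.0], [0.0, 0.001, -1.0]]
ft_force: [-1.0, 0.4, 8.6]
grip_width: -0.0
```

Request:
jog_arm(
  dr=[
    [0,0,0],
    [0,0,0],
    [0,0,0],
    [0,0,0],
    [0,0,0],
    [0,0,0],
    [0,0,0],
    [0,0,0],
    [0,0,0],
    [0,0,0],
  ],
  slide=[
    [0,-0.0006,0.002],
    [0,-0.0006,0.002],
    [0,-0.0006,0.002],
    [0,-0.0005,0.001],
    [0,-0.0005,0.001],
    [0,-0.0005,0.001],
    [0,-0.0004,0.001],
    [0,-0.0004,0.001],
    [0,0,0],
    [0,0,0],
  ],
  gripper=[-1,-1,-1,-1,-1,-1,-1,-1,-1,-1],
)

```text
time_s: 25.0
position: [0.4447, 0.1247, 0.1648]
tool_rot: [[0.134, 0.991, 0.002], [0.991, -0.134, 0.0], [0.0, 0.002, -1.0]]
ft_force: [1.2, 0.6, 6.1]
grip_width: 0.0003
```

```bash
python3 snap.py 12 side; python3 - <<'E'
from h import *
crop("side12",295,175,415,285,6,"side12h")
E
```

```text
25.05 [0.4448 0.1247 0.1649] [[0.134, 0.991, 0.002], [0.991, -0.134, 0.0], [0.0, 0.002, -1.0]] [1.2 1.5 5.8] [ 0.04 -0.17  0.03] 0.0003063815312420491
clamp [-97.8   0.3 164.9]
```

View pics/side12h.png

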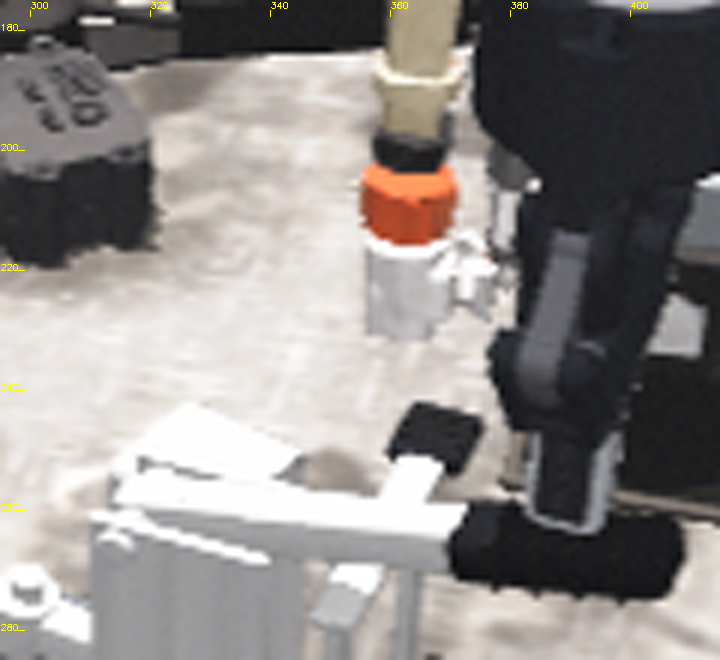

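About 0.5 rad with 6 N. I'll go slowly from here.

Request:
jog_arm(
  dr=[
    [0,0,0],
    [0,0,0],
    [0,0,0],
    [0,0,0],
    [0,0,0],
    [0,0,0],
    [0,0,0],
    [0,0,0],
    [0,0,0],
    [0,0,0],
  ],
  slide=[
    [0,-0.0003,0.001],
    [0,-0.0003,0.001],
    [0,-0.0002,0.0005],
    [0,-0.0002,0.0005],
    [0,-0.0002,0.0005],
    [0,-0.0002,0.0005],
    [0,-0.0002,0.0005],
    [0,-0.0002,0.0005],
    [0,0,0],
    [0,0,0],
  ],
  gripper=[-1,-1,-1,-1,-1,-1,-1,-1,-1,-1],
)

```text
time_s: 26.05
position: [0.4426, 0.1248, 0.1595]
tool_rot: [[0.134, 0.991, 0.0], [0.991, -0.134, -0.0], [-0.0, 0.0, -1.0]]
ft_force: [3.2, -0.1, 5.6]
grip_width: -0.0002
```

```bash
python3 snap.py 13 side
```

```text
26.1 [0.4426 0.1248 0.1595] [[0.134, 0.991, 0.0], [0.991, -0.134, -0.0], [-0.0, 0.0, -1.0]] [ 3.3 -0.1  4.6] [ 0.02 -0.58  0.01] 0.00024404792230618038
clamp [-1.000e+02  1.000e-01  1.595e+02]
```

Request:
jog_arm(
  dr=[
    [0,0,0],
    [0,0,0],
    [0,0,0],
    [0,0,0],
    [0,0,0],
    [0,0,0],
    [0,0,0],
    [0,0,0],
    [0,0,0],
    [0,0,0],
  ],
  slide=[
    [0,-0.0002,0.0005],
    [0,-0.0002,0.0005],
    [0,-0.0002,0.0005],
    [0,-0.0002,0.0005],
    [0,-0.0002,0.0005],
    [0,-0.0002,0.0005],
    [0,-0.0002,0.0005],
    [0,-0.0002,0.0005],
    [0,0,0],
    [0,0,0],
  ],
  gripper=[-1,-1,-1,-1,-1,-1,-1,-1,-1,-1],
)

```text
time_s: 27.1
position: [0.4407, 0.1251, 0.1554]
tool_rot: [[0.134, 0.991, -0.001], [0.991, -0.134, -0.0], [-0.0, -0.001, -1.0]]
ft_force: [3.1, 0.4, 3.1]
grip_width: -0.0
```

```bash
python3 snap.py 14 side; python3 - <<'E'
from h import *
crop("side14",295,175,415,285,6,"side14h")
E
```

```text
27.15 [0.4407 0.1251 0.1554] [[0.134, 0.991, -0.0], [0.991, -0.134, 0.0], [-0.0, -0.0, -1.0]] [ 2.6 -2.   4.1] [-0.13 -0.46 -0.03] 0.00027942035117747664
clamp [-1.019e+02  1.000e-01  1.554e+02]
```

View pics/side14h.png

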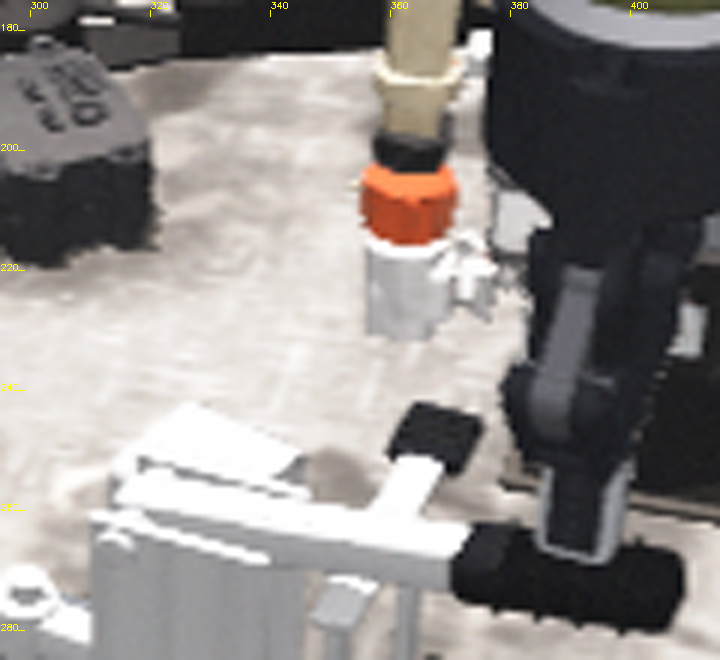

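Request:
jog_arm(
  dr=[
    [0,0,0],
    [0,0,0],
    [0,0,0],
    [0,0,0],
    [0,0,0],
    [0,0,0],
    [0,0,0],
    [0,0,0],
    [0,0,0],
    [0,0,0],
  ],
  slide=[
    [0,0,0.0005],
    [0,0,0.0005],
    [0,0,0.0005],
    [0,0,0.0005],
    [0,0,0.0005],
    [0,0,0.0005],
    [0,0,0.0005],
    [0,0,0.0005],
    [0,0,0],
    [0,0,0],
  ],
  gripper=[-1,-1,-1,-1,-1,-1,-1,-1,-1,-1],
)

```text
time_s: 28.15
position: [0.4407, 0.1251, 0.1514]
tool_rot: [[0.134, 0.991, -0.0], [0.991, -0.134, 0.0], [-0.0, -0.0, -1.0]]
ft_force: [-1.3, 1.0, 4.4]
grip_width: 0.0001
```

Request:
jog_arm(
  dr=[
    [0,0,0],
    [0,0,0],
    [0,0,0],
    [0,0,0],
    [0,0,0],
    [0,0,0],
    [0,0,0],
    [0,0,0],
    [0,0,0],
    [0,0,0],
  ],
  slide=[
    [0,0,0.0005],
    [0,0,0.0005],
    [0,0,0.0005],
    [0,0,0.0005],
    [0,0,0.0005],
    [0,0,0.0005],
    [0,0,0],
    [0,0,0],
    [0,0,0],
    [0,0,0],
  ],
  gripper=[-1,-1,-1,-1,-1,-1,-1,-1,-1,-1],
)

```text
time_s: 29.15
position: [0.4409, 0.1251, 0.1485]
tool_rot: [[0.134, 0.991, -0.0], [0.991, -0.134, 0.0], [0.0, -0.0, -1.0]]
ft_force: [-1.5, 0.1, 4.0]
grip_width: 0.0001
```

```bash
python3 snap.py 15 side; python3 - <<'E'
from h import *
crop("side15",295,175,415,285,6,"side15h")
E
```

```text
29.2 [0.4409 0.1251 0.1485] [[0.134, 0.991, -0.0], [0.991, -0.134, -0.0], [-0.0, -0.0, -1.0]] [-2.  -0.1  2.7] [ 0.08  0.35 -0.03] -0.0003349934393913836
clamp [-1.018e+02  1.000e-01  1.485e+02]
```

View pics/side15h.png

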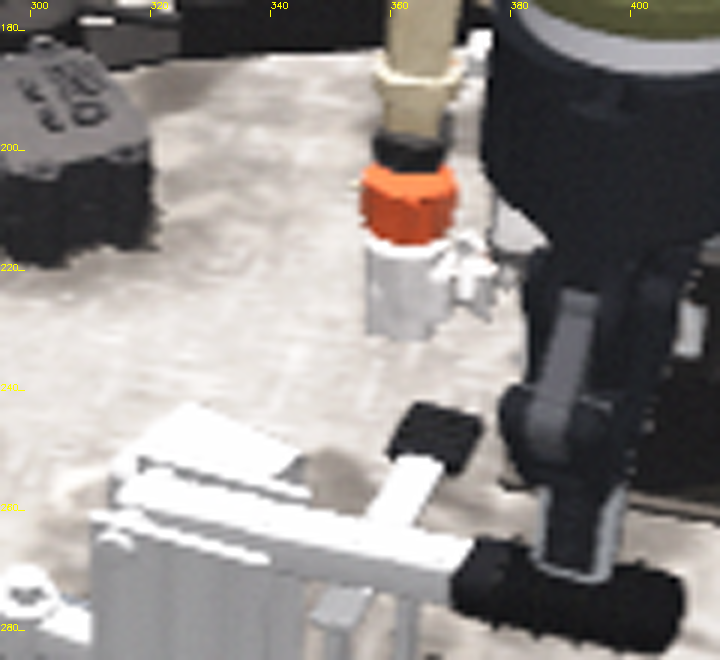

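Request:
jog_arm(
  dr=[
    [0,0,0],
    [0,0,0],
    [0,0,0],
    [0,0,0],
    [0,0,0],
    [0,0,0],
    [0,0,0],
    [0,0,0],
    [0,0,0],
    [0,0,0],
  ],
  slide=[
    [0,0,0.0005],
    [0,0,0.0005],
    [0,0,0.0005],
    [0,0,0.0005],
    [0,0,0.0005],
    [0,0,0.0005],
    [0,0,0.0005],
    [0,0,0],
    [0,0,0],
    [0,0,0],
  ],
  gripper=[-1,-1,-1,-1,-1,-1,-1,-1,-1,-1],
)

```text
time_s: 30.2
position: [0.4409, 0.1251, 0.145]
tool_rot: [[0.134, 0.991, 0.0], [0.991, -0.134, -0.0], [0.0, 0.0, -1.0]]
ft_force: [-1.2, 0.2, 1.8]
grip_width: -0.0
```

Request:
jog_arm(
  dr=[
    [0,0,0],
    [0,0,0],
    [0,0,0],
    [0,0,0],
    [0,0,0],
    [0,0,0],
    [0,0,0],
    [0,0,0],
    [0,0,0],
    [0,0,0],
  ],
  slide=[
    [0,0,0.0005],
    [0,0,0.0005],
    [0,0,0.0005],
    [0,0,0.0005],
    [0,0,0],
    [0,0,0],
    [0,0,0],
    [0,0,0],
    [0,0,0],
    [0,0,0],
  ],
  gripper=[-1,-1,-1,-1,-1,-1,-1,-1,-1,-1],
)

```text
time_s: 31.2
position: [0.4409, 0.1251, 0.143]
tool_rot: [[0.134, 0.991, 0.0], [0.991, -0.134, 0.0], [0.0, 0.0, -1.0]]
ft_force: [-1.2, 0.2, 1.5]
grip_width: 0.0
```

```bash
python3 snap.py 16 side; python3 - <<'E'
from h import *
crop("side16",295,175,415,285,6,"side16h")
E
```

```text
31.25 [0.4409 0.1251 0.143 ] [[0.134, 0.991, 0.0], [0.991, -0.134, 0.0], [0.0, 0.0, -1.0]] [-1.3  0.7  2.3] [ 0.02  0.1  -0.01] 5.2132943997435595e-05
clamp [-1.017e+02  1.000e-01  1.430e+02]
```

View pics/side16h.png

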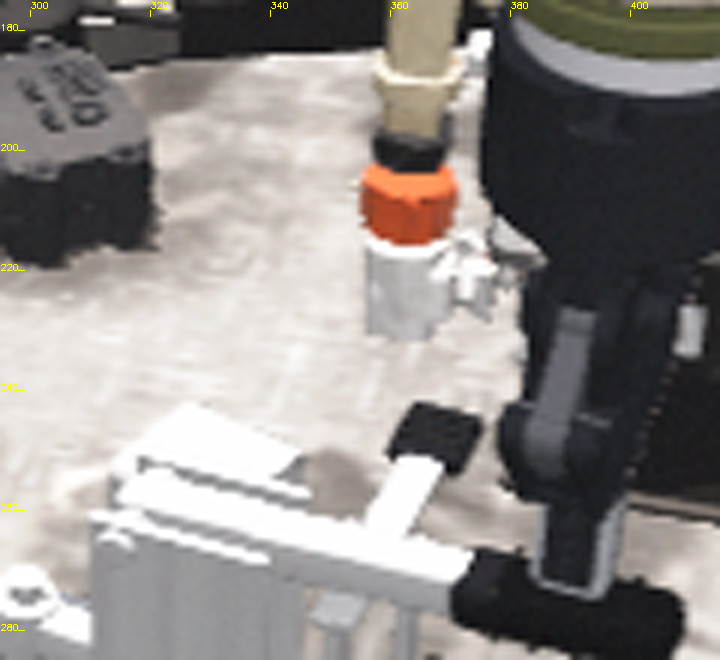

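The force is fading (2 N), so dead centre is near. I'll go on gently.

Request:
jog_arm(
  dr=[
    [0,0,0],
    [0,0,0],
    [0,0,0],
    [0,0,0],
    [0,0,0],
    [0,0,0],
    [0,0,0],
    [0,0,0],
    [0,0,0],
    [0,0,0],
  ],
  slide=[
    [0,0,0.0005],
    [0,0,0.0005],
    [0,0,0.0005],
    [0,0,0.0005],
    [0,0,0.0005],
    [0,0,0.0005],
    [0,0,0],
    [0,0,0],
    [0,0,0],
    [0,0,0],
  ],
  gripper=[-1,-1,-1,-1,-1,-1,-1,-1,-1,-1],
)

```text
time_s: 32.25
position: [0.4409, 0.1251, 0.14]
tool_rot: [[0.134, 0.991, 0.0], [0.991, -0.134, -0.0], [0.0, 0.0, -1.0]]
ft_force: [0.0, 0.0, 0.5]
grip_width: -0.0002
```

```bash
python3 snap.py 17 side; python3 - <<'E'
from h import *
crop("side17",295,175,415,285,6,"side17h")
E
```

```text
32.3 [0.4409 0.1251 0.14  ] [[0.134, 0.991, 0.0], [0.991, -0.134, 0.0], [0.0, 0.0, -1.0]] [-0.7 -0.7 -0.2] [-0.03  0.05 -0.01] -0.0003040470918616306
clamp [-101.7    0.2  140. ]
```

View pics/side17h.png

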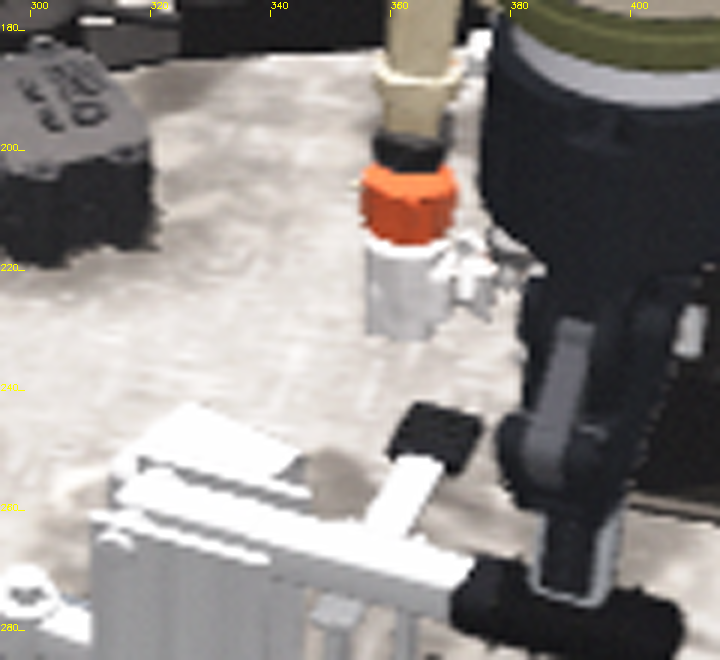

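Request:
jog_arm(
  dr=[
    [0,0,0],
    [0,0,0],
    [0,0,0],
    [0,0,0],
    [0,0,0],
    [0,0,0],
    [0,0,0],
    [0,0,0],
    [0,0,0],
    [0,0,0],
  ],
  slide=[
    [0,0,0.0003],
    [0,0,0.0003],
    [0,0,0.0003],
    [0,0,0.0003],
    [0,0,0.0003],
    [0,0,0],
    [0,0,0],
    [0,0,0],
    [0,0,0],
    [0,0,0],
  ],
  gripper=[-1,-1,-1,-1,-1,-1,-1,-1,-1,-1],
)

```text
time_s: 33.3
position: [0.4409, 0.1251, 0.1385]
tool_rot: [[0.134, 0.991, 0.0], [0.991, -0.134, -0.0], [0.0, 0.0, -1.0]]
ft_force: [-0.6, 0.4, 1.7]
grip_width: -0.0004
```

```bash
python3 snap.py 18 side; python3 - <<'E'
from h import *
a=[load(f"side{i}")["pixels"][255:290,360:415] for i in(16,17,18)]
cv2.imwrite("pics/cmp18.png",cv2.resize(np.vstack(a),None,fx=7,fy=5.5,interpolation=cv2.INTER_CUBIC))
E
```

```text
33.35 [0.4409 0.1251 0.1385] [[0.134, 0.991, 0.0], [0.991, -0.134, -0.0], [0.0, 0.0, -1.0]] [-1.2  0.1  0.5] [-0.    0.05  0.04] -1.9081618205590813e-06
clamp [-1.017e+02  1.000e-01  1.385e+02]
```

View pics/cmp18.png

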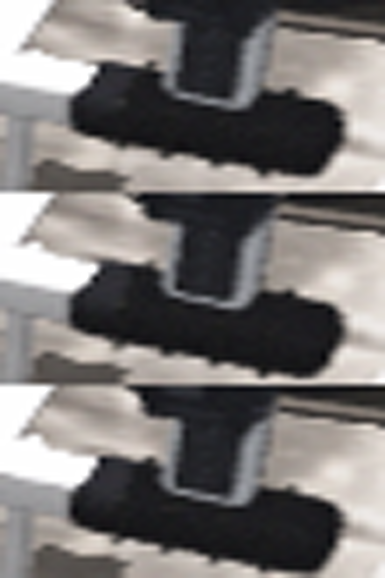

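The handle is still following with about 1 N. I'll keep creeping.

Request:
jog_arm(
  dr=[
    [0,0,0],
    [0,0,0],
    [0,0,0],
    [0,0,0],
    [0,0,0],
    [0,0,0],
    [0,0,0],
    [0,0,0],
    [0,0,0],
    [0,0,0],
  ],
  slide=[
    [0,0,0.0004],
    [0,0,0.0004],
    [0,0,0.0004],
    [0,0,0.0004],
    [0,0,0.0004],
    [0,0,0],
    [0,0,0],
    [0,0,0],
    [0,0,0],
    [0,0,0],
  ],
  gripper=[-1,-1,-1,-1,-1,-1,-1,-1,-1,-1],
)

```text
time_s: 34.35
position: [0.4409, 0.1251, 0.1365]
tool_rot: [[0.134, 0.991, 0.0], [0.991, -0.134, -0.0], [-0.0, 0.0, -1.0]]
ft_force: [0.7, -0.7, 0.0]
grip_width: 0.0001
```

```bash
python3 snap.py 19 side; python3 - <<'E'
from h import *
a=[load(f"side{i}")["pixels"][255:290,360:415] for i in(17,18,19)]
cv2.imwrite("pics/cmp19.png",cv2.resize(np.vstack(a),None,fx=7,fy=5.5,interpolation=cv2.INTER_CUBIC))
E
```

```text
34.4 [0.4409 0.1251 0.1365] [[0.134, 0.991, 0.0], [0.991, -0.134, 0.0], [0.0, 0.0, -1.0]] [ 0.1 -0.7 -0.4] [-0.04  0.02  0.03] 0.0003440449823281613
clamp [-1.018e+02  1.000e-01  1.365e+02]
```

View pics/cmp19.png

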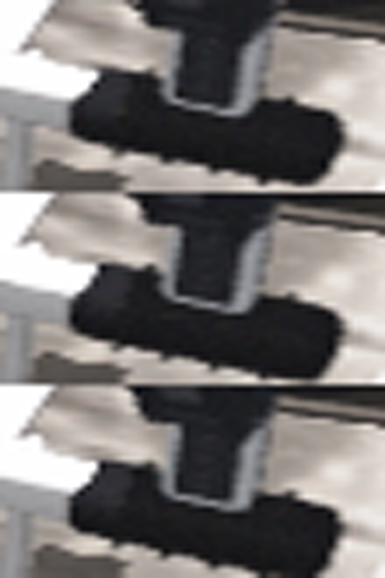

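Request:
jog_arm(
  dr=[
    [0,0,0],
    [0,0,0],
    [0,0,0],
    [0,0,0],
    [0,0,0],
    [0,0,0],
    [0,0,0],
    [0,0,0],
    [0,0,0],
    [0,0,0],
  ],
  slide=[
    [0,0,0.0004],
    [0,0,0.0004],
    [0,0,0.0004],
    [0,0,0.0004],
    [0,0,0.0004],
    [0,0,0],
    [0,0,0],
    [0,0,0],
    [0,0,0],
    [0,0,0],
  ],
  gripper=[-1,-1,-1,-1,-1,-1,-1,-1,-1,-1],
)

```text
time_s: 35.4
position: [0.4409, 0.1251, 0.1345]
tool_rot: [[0.134, 0.991, 0.0], [0.991, -0.134, 0.0], [0.0, 0.0, -1.0]]
ft_force: [-0.4, -0.5, 1.0]
grip_width: 0.0004
```

```bash
python3 snap.py 20 side; python3 - <<'E'
from h import *
a=[load(f"side{i}")["pixels"][250:290,360:415] for i in(17,19,20)]
cv2.imwrite("pics/cmp20.png",cv2.resize(np.hstack(a),None,fx=4.8,fy=10,interpolation=cv2.INTER_CUBIC))
E
```

```text
35.45 [0.4409 0.1251 0.1345] [[0.134, 0.991, 0.0], [0.991, -0.134, 0.0], [0.0, 0.0, -1.0]] [0.6 0.8 0.2] [-0.    0.02  0.01] 0.00024657378461631456
clamp [-101.7    0.2  134.5]
```

View pics/cmp20.png

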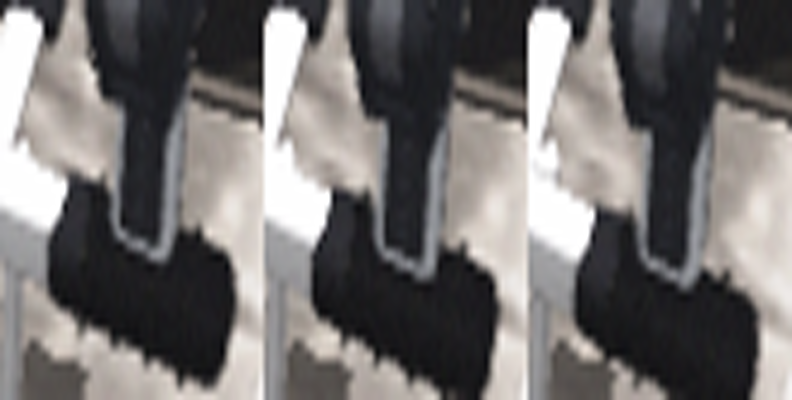

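Between the last two frames the grip dropped more (18 crop px) than the finger (10 px), so it has snapped on. I'll lift off and check that it stays.

Request:
jog_arm(
  dr=[
    [0,0,0],
    [0,0,0],
    [0,0,0],
    [0,0,0],
    [0,0,0],
    [0,0,0],
    [0,0,0],
    [0,0,0],
    [0,0,0],
    [0,0,0],
  ],
  slide=[
    [0,0,-0.001],
    [0,0,-0.002],
    [0,0,-0.003],
    [0,0,-0.005],
    [0,0,-0.005],
    [0,0,-0.01],
    [0,0,-0.01],
    [0,0,0],
    [0,0,0],
    [0,0,0],
  ],
  gripper=[-1,-1,-1,-1,-1,-1,-1,-1,-1,-1],
)

```text
time_s: 36.45
position: [0.4407, 0.1251, 0.1703]
tool_rot: [[0.134, 0.991, -0.001], [0.991, -0.134, -0.0], [-0.0, -0.001, -1.0]]
ft_force: [-0.6, -0.2, 0.5]
grip_width: 0.0001
```

```bash
python3 snap.py 21; python3 - <<'E'
from h import *
crop("side21",275,195,415,315,5,"side21h")
E
```

```text
36.55 [0.4407 0.1251 0.1702] [[0.134, 0.991, -0.001], [0.991, -0.134, -0.0], [-0.0, -0.001, -1.0]] [ 0.4 -0.8  0.4] [ 0.02 -0.04  0.04] -0.000268939382930861
clamp [-1.019e+02  1.000e-01  1.702e+02]
```

View pics/side21h.png

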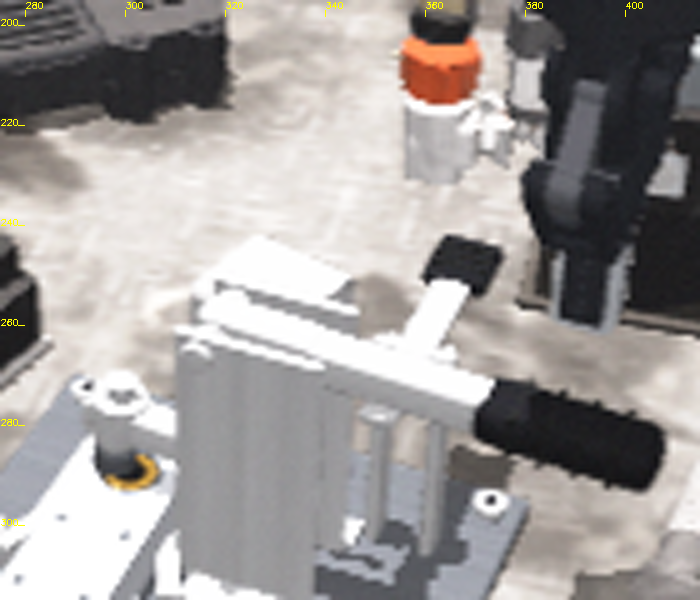

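View pics/top21c.png

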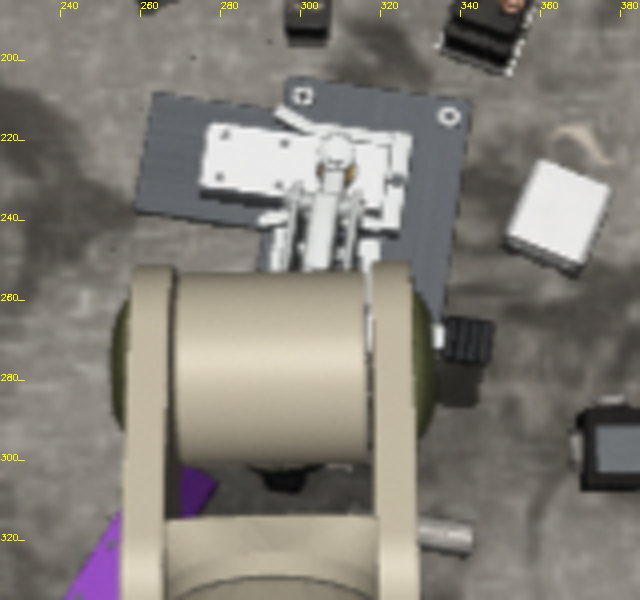

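The handle stays level and locked with the tool clear (grip at (388,282)), and the jaw sits on the bush at (300,287). Before reaching for the pad I'll check clearance to the power pack.

```bash
python3 - <<'E'
from h import *
T=load("top0")
for uv,z in(((444,280),.388),((400,285),.35),((471,283),.33),((432,285),.3)):print(uv,z,atz(T,uv,z).round(3))
cv2.imwrite("pics/s21.png",load("side21")["pixels"]); 
p=load("top21")["pixels"].copy(); cv2.imwrite("pics/t21.png",p)
E
```

```text
(444, 280) 0.388 [ 0.438 -0.144  0.388]
(400, 285) 0.35 [ 0.433 -0.071  0.35 ]
(471, 283) 0.33 [ 0.439 -0.206  0.33 ]
(432, 285) 0.3 [ 0.439 -0.139  0.3  ]
```

View pics/s21.png

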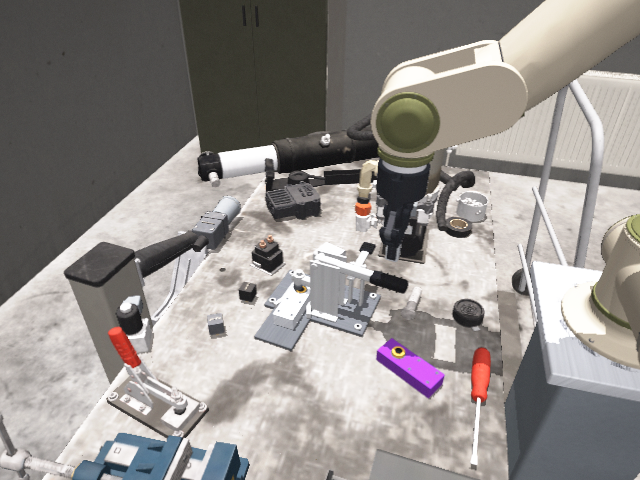

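View pics/t21.png

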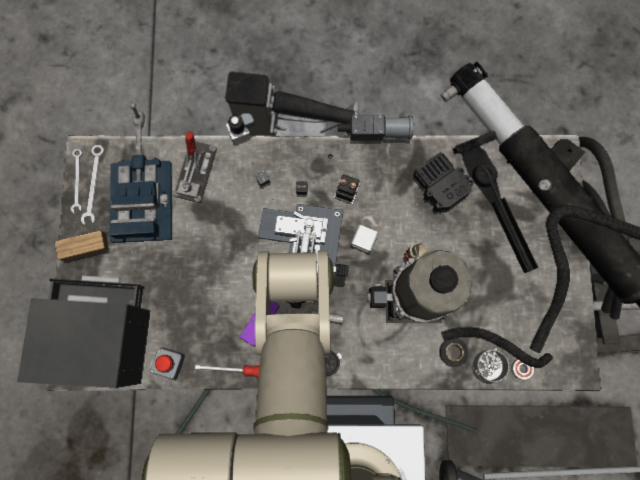

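Request:
jog_arm(
  dr=[
    [0,0,0],
    [0,0,0],
    [0,0,0],
    [0,0,0],
    [0,0,0],
    [0,0,0],
    [0,0,0],
    [0,0,0],
    [0,0,0],
    [0,0,0],
  ],
  slide=[
    [-0.01,0.008,0],
    [-0.017,0.013,0],
    [-0.017,0.013,0],
    [-0.017,0.013,0],
    [-0.015,0.012,0],
    [-0.01,0.008,0.01],
    [0,0,0.014],
    [0,0,0.01],
    [0,0,0.006],
    [0,0,0],
  ],
  gripper=[-1,-1,-1,-1,-1,-1,-1,-1,-1,-1],
)

```text
time_s: 37.55
position: [0.4953, 0.031, 0.1296]
tool_rot: [[0.134, 0.991, -0.002], [0.991, -0.134, 0.0], [0.0, -0.002, -1.0]]
ft_force: [-0.2, 0.9, -0.4]
grip_width: 0.0001
```

```bash
python3 snap.py 22; python3 - <<'E'
from h import *
crop("side22",305,185,425,295,6,"side22h")
E
```

```text
37.65 [0.4958 0.031  0.1307] [[0.134, 0.991, 0.0], [0.991, -0.134, -0.0], [-0.0, 0.0, -1.0]] [0.1 0.3 0.3] [ 0.01 -0.01  0.01] 0.00021763224447200454
clamp [-34.7 -85.7 130.7]
```

View pics/side22h.png

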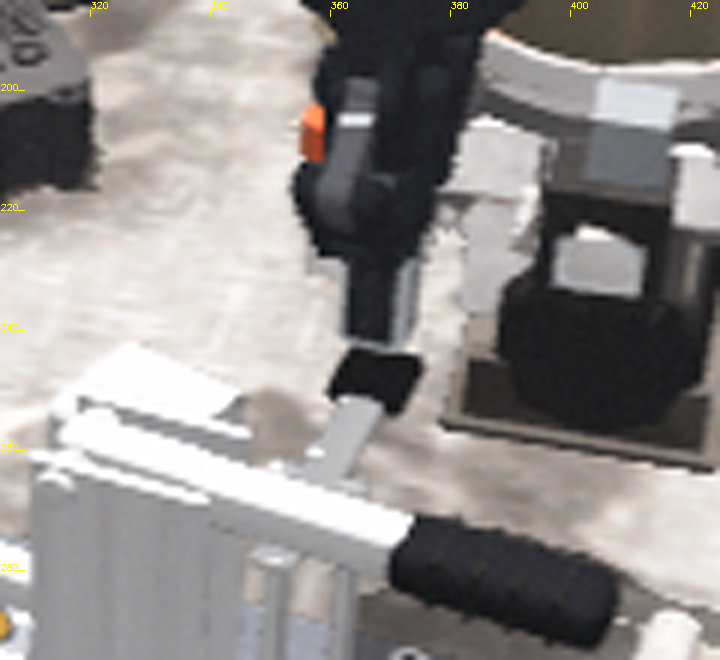

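View pics/top22c.png

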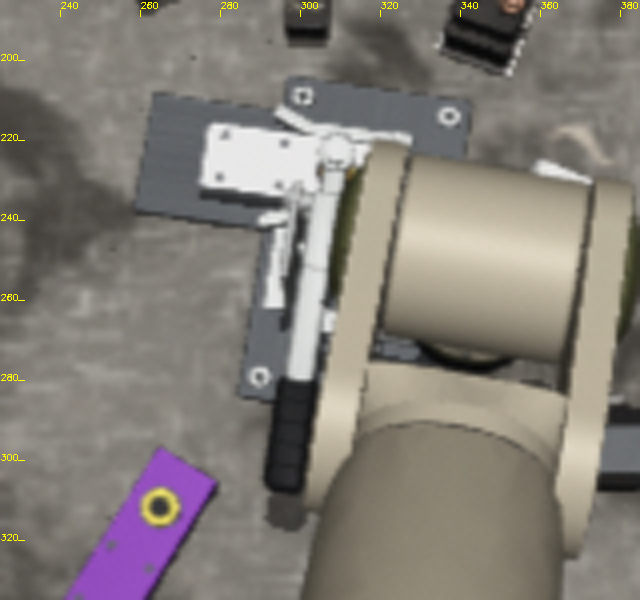

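The finger tip is right over the pad at side (367,246), and the handle is still locked. I'll press down.

Request:
jog_arm(
  dr=[
    [0,0,0],
    [0,0,0],
    [0,0,0],
    [0,0,0],
    [0,0,0],
    [0,0,0],
    [0,0,0],
    [0,0,0],
    [0,0,0],
    [0,0,0],
  ],
  slide=[
    [0,0,0.005],
    [0,0,0.005],
    [0,0,0.002],
    [0,0,0.002],
    [0,0,0.0015],
    [0,0,0.0015],
    [0,0,0.0015],
    [0,0,0.0015],
    [0,0,0.0015],
    [0,0,0.001],
  ],
  gripper=[-1,-1,-1,-1,-1,-1,-1,-1,-1,-1],
)

```text
time_s: 38.65
position: [0.4958, 0.0308, 0.1079]
tool_rot: [[0.134, 0.991, 0.0], [0.991, -0.134, -0.0], [-0.0, 0.0, -1.0]]
ft_force: [-0.5, -0.5, 1.6]
grip_width: -0.0003
```

Request:
jog_arm(
  dr=[
    [0,0,0],
    [0,0,0],
    [0,0,0],
    [0,0,0],
    [0,0,0],
    [0,0,0],
    [0,0,0],
    [0,0,0],
    [0,0,0],
    [0,0,0],
  ],
  slide=[
    [0,0,0.001],
    [0,0,0.001],
    [0,0,0.001],
    [0,0,0.001],
    [0,0,0.001],
    [0,0,0.001],
    [0,0,0.001],
    [0,0,0.001],
    [0,0,0],
    [0,0,0],
  ],
  gripper=[-1,-1,-1,-1,-1,-1,-1,-1,-1,-1],
)

```text
time_s: 39.65
position: [0.4957, 0.0308, 0.1]
tool_rot: [[0.134, 0.991, -0.0], [0.991, -0.134, -0.0], [-0.0, 0.0, -1.0]]
ft_force: [-0.5, 0.3, 1.6]
grip_width: -0.0002
```

```bash
python3 snap.py 23 side; python3 - <<'E'
from h import *
crop("side23",305,185,425,295,6,"side23h")
E
```

```text
39.7 [0.4957 0.0308 0.1   ] [[0.134, 0.991, 0.0], [0.991, -0.134, -0.0], [-0.0, 0.0, -1.0]] [0.5 0.5 2.5] [ 0.09 -0.03  0.01] -1.743983916057361e-06
clamp [-34.8 -85.9 100. ]
```

View pics/side23h.png

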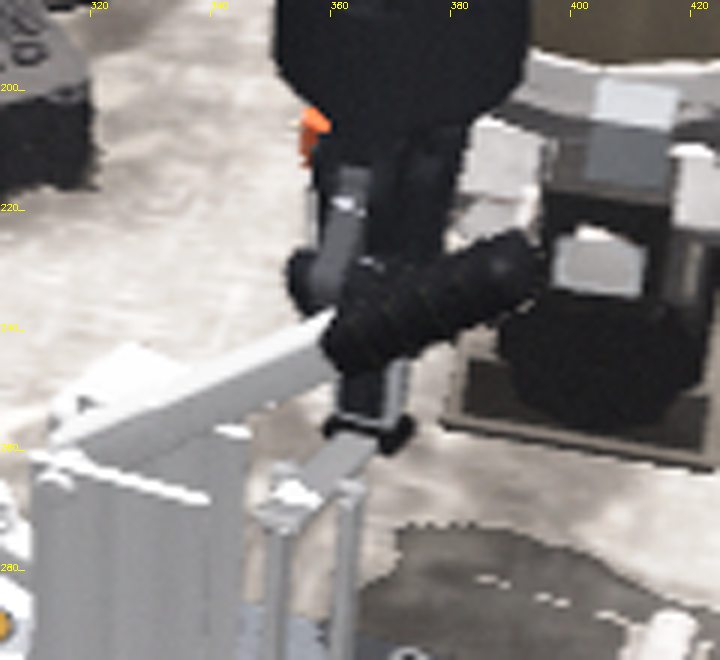

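The handle has sprung open (grip at (373,236)) with about 2 N on the pad. I'll retract straight up and check.

Request:
jog_arm(
  dr=[
    [0,0,0],
    [0,0,0],
    [0,0,0],
    [0,0,0],
    [0,0,0],
    [0,0,0],
    [0,0,0],
    [0,0,0],
    [0,0,0],
    [0,0,0],
  ],
  slide=[
    [0,0,-0.004],
    [0,0,-0.006],
    [0,0,-0.01],
    [0,0,-0.02],
    [0,0,-0.03],
    [0,0,-0.03],
    [0,0,-0.03],
    [0,0,-0.03],
    [0,0,-0.02],
    [0,0,0],
  ],
  gripper=[-1,-1,-1,-1,-1,-1,-1,-1,-1,-1],
)

```text
time_s: 40.7
position: [0.4963, 0.0309, 0.2832]
tool_rot: [[0.134, 0.991, 0.006], [0.991, -0.134, -0.001], [-0.0, 0.006, -1.0]]
ft_force: [0.3, -0.4, 0.1]
grip_width: -0.0001
```

Request:
jog_arm(
  dr=[
    [0,0,0],
    [0,0,0],
    [0,0,0],
    [0,0,0],
    [0,0,0],
    [0,0,0],
    [0,0,0],
    [0,0,0],
    [0,0,0],
    [0,0,0],
  ],
  slide=[
    [0,-0.01,-0.02],
    [0,-0.02,-0.02],
    [0,-0.02,-0.02],
    [0,-0.02,-0.02],
    [0,-0.02,-0.02],
    [0,-0.02,0],
    [0,-0.01,0],
    [0,0,0],
    [0,0,0],
    [0,0,0],
  ],
  gripper=[-1,-1,-1,-1,-1,-1,-1,-1,-1,-1],
)

```text
time_s: 41.7
position: [0.3774, 0.0468, 0.3794]
tool_rot: [[0.135, 0.991, -0.001], [0.991, -0.135, 0.0], [0.0, -0.001, -1.0]]
ft_force: [-0.3, -0.7, -0.5]
grip_width: 0.0002
```

```bash
python3 snap.py 24; python3 - <<'E'
from h import *
crop("side24",255,215,385,355,4,"side24h")
crop("top24",265,195,355,285,7,"top24h")
cv2.imwrite("pics/t24.png",load("top24")["pixels"])
a=cv2.absdiff(load("top24")["pixels"],load("top0")["pixels"]);
E
```

```text
41.8 [0.3773 0.0468 0.3795] [[0.135, 0.991, -0.001], [0.991, -0.135, 0.0], [0.0, -0.001, -1.0]] [ 0.   0.7 -0.2] [-0.05  0.04 -0.02] -5.5564637511688166e-05
clamp [-154.3  -85.9  379.5]
```

View pics/side24h.png

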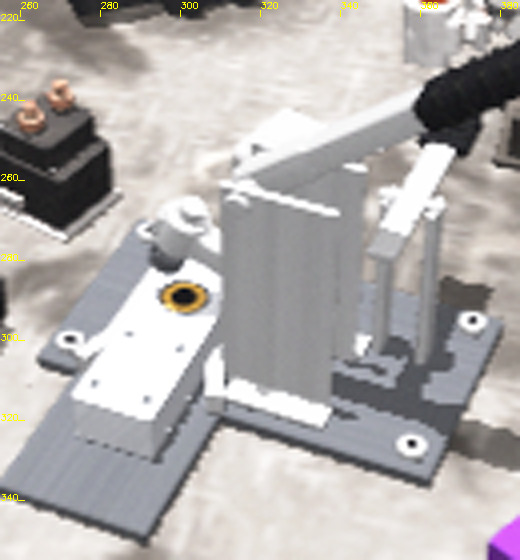

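View pics/top24h.png

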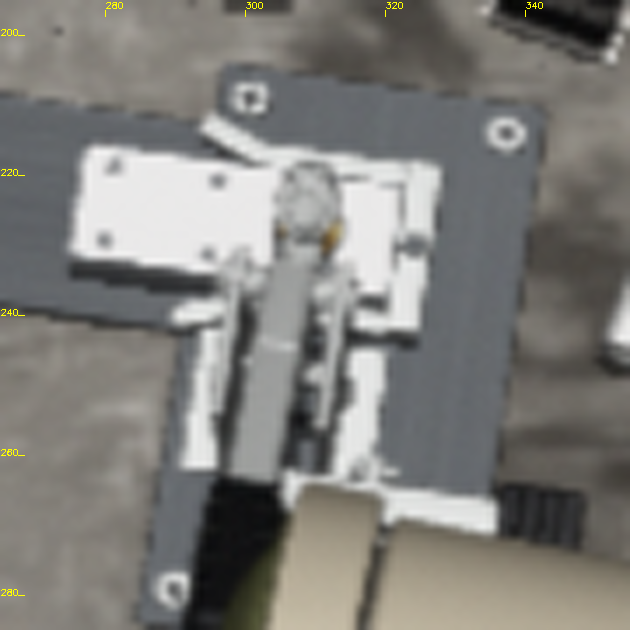

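View pics/t24.png

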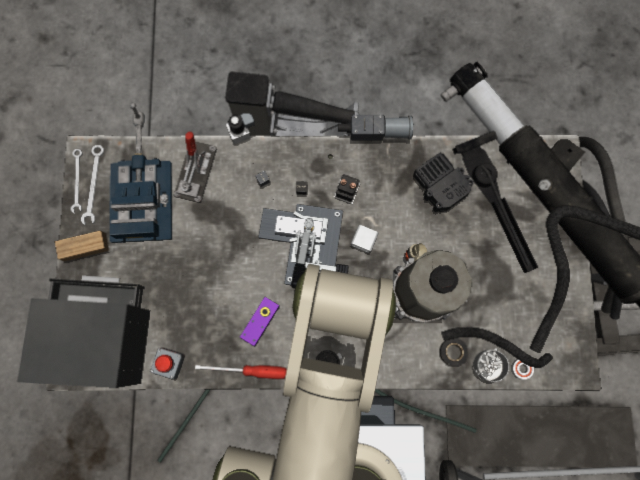

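```bash
python3 - <<'E'
from h import *
T=load("top24")
im=T["pixels"][208:248,270:332];cv2.imwrite("pics/z24.png",cv2.resize(im,None,fx=12.9,fy=13,interpolation=cv2.INTER_CUBIC))
S=load("side24")
im=np.hstack([load("side8")["pixels"][275:305,280:320],S["pixels"][275:305,280:320]]);cv2.imwrite("pics/b24.png",cv2.resize(im,None,fx=10,fy=10,interpolation=cv2.INTER_CUBIC))
E
```

```text
(no output)
```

View pics/z24.png

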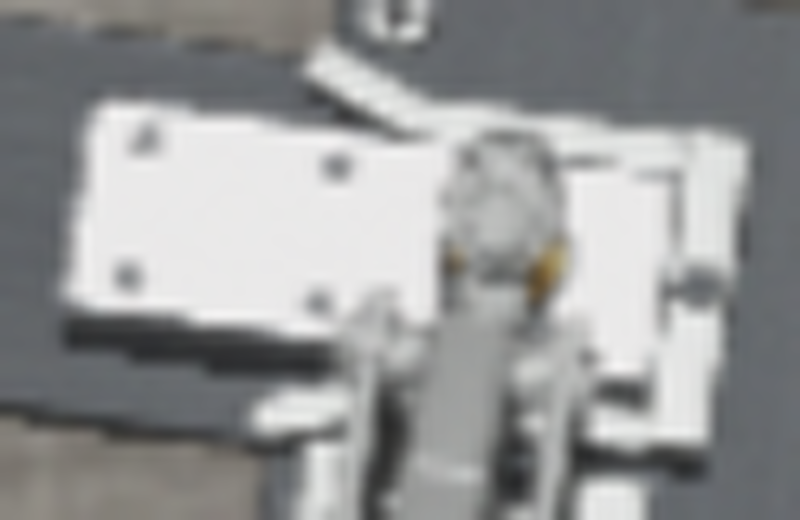

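View pics/b24.png

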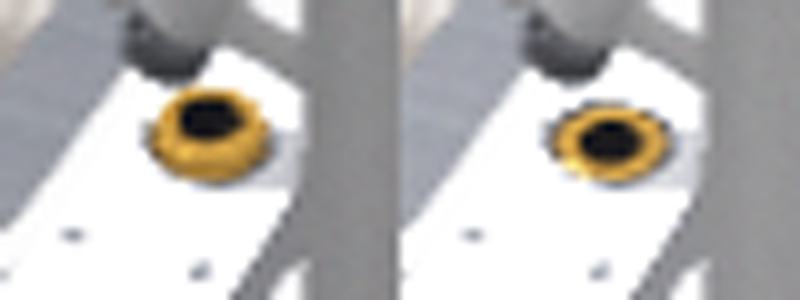

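```bash
python3 - <<'E'
from h import *
T=load("top24")
t=lambda x,y:(270+x/12.9-.46,208+y/13-.46)
for n,uv,z in(("back hi",(92,102),.034),("back lo",(66,302),.034),("front hi",(669,182),.034),("front lo",(642,372),.034),("stop near hi",(687,178),.028),("stop near lo",(657,400),.028),("stop far hi",(749,142),.028),("stop far lo",(710,444),.028)):
    print(n,inclamp(atz(T,t(*uv),z)))
g=cv2.cvtColor(T["pixels"],cv2.COLOR_BGR2GRAY)
for y in(225,228,231,234): print(y,g[y,310:334].tolist())
E
```

```text
back hi [84.1 78.5 34. ]
back lo [46.1 77.8 34. ]
front hi [ 83.3 -30.1  34. ]
front lo [ 47.3 -29.8  34. ]
stop near hi [ 85.8 -33.2  28. ]
stop near lo [ 43.6 -33.1  28. ]
stop far hi [ 94.1 -43.8  28. ]
stop far lo [ 36.7 -43.9  28. ]
225 [170, 158, 162, 166, 226, 233, 233, 233, 232, 233, 232, 214, 164, 222, 227, 223, 200, 100, 102, 106, 108, 105, 109, 109]
228 [126, 104, 123, 163, 201, 230, 232, 233, 233, 232, 225, 198, 200, 168, 167, 182, 187, 117, 105, 107, 107, 106, 108, 109]
231 [138, 85, 143, 223, 230, 231, 232, 233, 233, 232, 213, 154, 199, 152, 137, 153, 104, 105, 105, 106, 107, 107, 108, 108]
234 [137, 140, 161, 183, 187, 187, 227, 232, 233, 231, 226, 220, 228, 227, 225, 201, 110, 103, 105, 106, 105, 108, 108, 105]
```

The last checks agree. The block's back edge to the stop's far side measures 122.0 mm, exactly block (110) plus stop (12), so it is seated. The bush is flush, the handle is open and the lever is up. The bystanders that are in view have not moved, and the arm touches nothing. I'm handing in.

```bash
python3 - <<'E'
from rig import env
print(env.close_job())
E
```

```text
the job is handed in; nothing more can be done
None
```

The job is done and handed in at about 42 s of the 72 s allowed; closing it reported no verdict.

- **Block:** I gripped the aluminium block, set it on the tongue and slid it bush-first into the guide. I then pushed its end face gently onto the stop, until it held at about 11.5 N without moving further.
- **Clamp:** I pressed the handle down with closed fingers until it snapped over centre. The highest force I read was about 9 N. It stayed locked after I let go.
- **Release:** One press on the lever pad, about 2 N when read, made the handle spring open. I then moved the arm clear.

**Last checks**
- **Seating:** the block's back edge to the stop's far side measured 122.0 mm, which is the block's 110 mm plus the stop's 12 mm. Its sideways centre was at 65.1 mm against the wanted 65.
- **Bush:** it was proud in the picture before clamping and looks flush in the one after.
- **Handle, lever and surroundings:** the handle is open and the lever is at rest. The contact force reads about zero. The objects visible in the last pictures have not moved, but the arm hid the clevis pin in the last top view.

**What disagreed or is less certain**
- **Thin dark line at the stop:** a line about one pixel wide shows between the block and the stop. I took it as a shadow, because the lengths and the hard contact say it is seated.
- **Block length in the picture:** it measured 108 mm instead of 110, probably from blurred edges.
- **Camera disagreement:** the two cameras differed by 4 to 8 mm in y. I settled that by feel.
- **Forces:** they were read only at the end of each 1 s move, so brief peaks between readings were not seen.

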